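# Stand the parts cases in the bench rack and lock the cam stop

### The arm

A 6-joint arm with a two-finger parallel gripper is mounted at the origin on the work surface. World frame = base frame: x ahead of the robot, y to its left, z up, the work surface at z = 0. Lengths are in m, angles in rad, forces in N, time in s.
With the tool pointing down it reaches from about 0.375 to 0.925 m from the base axis. Payload 5.7 kg.
Tool frame: the origin (TCP) lies on the mounting face of the last link; the fingertips stand 173 mm ahead of it and the grasp point (between the pads) lies 155 mm ahead of it; z points along the fingers, y is the line along which they close (so a half turn about z gives the same grasp; the last joint's range is limited). The gripper opens to 85 mm and grips with 20 to 120 N. Pads are 22 mm wide; open, the fingers measure 114 mm over their backs; the gripper's body (76 mm by 85 mm) begins 54 mm behind the grasp point. The pads swing forward as they close: fully open they stand 13 mm farther back than shut.
Start: joints at [-1.246, 0.359, 1.51, -0, 1.272, -0.115], TCP at [0.255, -0.543, 0.405] pointing down, gripper open.
Joint ranges: [-2.97, 2.97], [-1.01, 2.36], [0.21, 2.38], [-0.96, 4.11], [0.2, 2.71], [-2.98, 2.98]. Speed limits (rad/s): [2.39, 2.39, 3.14, 3.14, 3.14, 3.14].

### API

Orientations are given as a 3x3 rotation matrix whose columns are the frame's x, y, z axes.
In Python, from station import arm gives the robot as it stands. The module is installed in compiled form; this text tells all that it offers.
- The arm moves only by the tool servo_tool, never from a script. Its argument "plan" is a list that holds one entry, the list of rows, each a list of 7 numbers: the shift along the tool's x, y, z in units of 100 mm (1.0 is 100 mm), then the turn, a rotation vector about the tool's x, y, z in units of 180 degrees (1.0 is 180 degrees), then the opening, from -1 (shut) to 1 (fully open). In form: [[[dx, dy, dz, rx, ry, rz, claw], ...]]. A call has 1 to 12 rows; each row is the pose to reach, as a shift and turn from the pose commanded when the call began, along the tool's axes at that moment, turning the shorter way round; what a row does not reach only later rows make up. A row lasts 1/12 s, in which the tool goes at most 41.7 mm and 7.16 degrees, less where a joint would pass 70% of its speed; a pose out of reach is approached as far as the arm can. A call with a number of a shift or a turn outside -1 to 1 is refused whole. A call with a gripper value outside its range is refused whole. The fingers move at their own pace and stop on an object; "squeeze" is the grip in N (left out, the last holds). Time passes only in rows, so rows that repeat a pose let the fingers close. It gives the time, the measured TCP pose, the force, the opening and the grip force at its end, in the units of the state.
- arm.read_state(): the state, without advancing time (a new reading comes with each control period).
- arm.camera(name): name is "scene" or "top" or "wrist"; returns the picture (384x512x3 uint8, red, green, blue); there is no depth.
- arm.camera_model(name): a dict with "fx", "fy", "cx", "cy" (pixels), "distortion" ([k1, k2, p1, p2, k3] as OpenCV has them; the pictures are not rectified), "position" and "attitude" of the camera in the world. Camera axes: x right, y up, looking along -z (the intrinsics and any distortion apply to the point x, -y, -z); pixel columns grow to the right and rows downward; lengths in m; the calibration is good to about 2 mm. A picture is of the moment at which its call begins: read the wrist's pose just before it. camera_model takes no time and is no camera call; for the wrist camera it gives the pose at the moment of the call.
- arm.hand_in(): hands the job in; it is judged then, once.
The state is a dict: "time_s": time; "joint_pos": joint angles; "joint_velocities": joint speeds; "effort": joint torques, N m; "position": TCP position; "eef_rot": TCP orientation; "wrist_force": force on the tool from outside, world axes, zero at the start; "moment": the same for the moment, N m; "gripper_width": finger opening in m; "gripper_force": force on a finger pad.
Only numpy, scipy, OpenCV 4.12 (cv2) and the standard library are available. Lean on these libraries where they do the work, as an engineer would, in place of code of your own. Each camera call takes 0.05 s, during which the arm holds its last target. There are 200 camera calls.

### The job

Flip the cam lever of the bench rack up to free its sliding stop and slide the stop back, then stand every parts case that is lying on the bench upright on its short end in the rack, lids facing the sliding stop, in order of height with the tallest against the fixed end and the shortest nearest the stop. Slide the stop up so that the row is held together without gaps, in line with the rack's base, and flip the lever fully down to lock it. Leave the glass dome, the jar and the cork where they are.

Things in the scene. Friction and masses are not known exactly. Their poses are not given: they have to be found in the camera images.
- rack: aluminium rack fixed to the bench: a base plate 80 mm wide, 12 mm thick, with an upright fixed end plate (64 mm wide, 82 mm high) at one end. Origin: on the bench, on the base's centre line, under the inner face of the fixed end. x runs along the base from the fixed end to the sliding stop (the base spans x = -35 to 295 mm), y across it, z up. Cases stand on the base top (z = 12 mm) at x > 0
- rack_end (a point): point on the inner face of the fixed end, at the base top, on the centre line
- stop (a joint): position of the sliding stop along the base in m: the gap between the inner face of the fixed end and the face of the stop; 0 to 0.215. The stop cannot be slid while the lever is down; freed, it slides with about 3 N
- stop_face (a point): point on the face of the sliding stop that meets the row, at the base top, on the centre line. The stop is a steel plate 10 mm thick, 64 mm wide (across the rack), its top 76 mm above the bench, with a 40 mm long block behind it (top 53 mm above the bench) that carries the lever
- stop_top (a point): middle of the top edge of the stop's plate, 76 mm above the bench; the plate can be gripped across its 64 mm width
- lever (a joint): angle of the cam lever in rad: 0 = lying level, pointing away from the fixed end (locked), 0.95 = fully raised (free; it frees at about 0.65); it stays where it is left and needs 1 to 3 N at its tip, square to the lever
- lever_tip (a point): centre of the cross grip at the lever's tip, a black cylinder 18 mm thick and 26 mm long lying across the rack; 86 mm from the pivot. The lever arm behind it is 14 mm wide and 9 mm thick. When level the tip is 48 mm above the bench (36 mm above the base top)
- lever_pivot (a point): pivot of the lever, 40 mm behind the stop's face and 44 mm above the bench; the hinge axis runs across the rack (its y)
- case_a: flat hard-plastic parts case, plain grey with a white panel on its lid; a solid block 112 mm long, 56 mm wide, 22 mm thick, about 101 g. Origin: centre of its underside; x along its length, y across its width, z out of the lid. Starts lying flat on the bench, lid up. None if it is absent this time.
- case_b: flat hard-plastic parts case, plain grey with a white panel on its lid; a solid block 96 mm long, 56 mm wide, 22 mm thick, about 86 g. Origin: centre of its underside; x along its length, y across its width, z out of the lid. Starts lying flat on the bench, lid up. None if it is absent this time.
- case_c: flat hard-plastic parts case, plain grey with a white panel on its lid; a solid block 80 mm long, 56 mm wide, 22 mm thick, about 72 g. Origin: centre of its underside; x along its length, y across its width, z out of the lid. Starts lying flat on the bench, lid up. None if it is absent this time.
- case_d: flat hard-plastic parts case, plain grey with a white panel on its lid; a solid block 64 mm long, 56 mm wide, 22 mm thick, about 58 g. Origin: centre of its underside; x along its length, y across its width, z out of the lid. Starts lying flat on the bench, lid up. None if it is absent this time.
- case_a_mid (a point): centre of case_a, 11 mm above its underside
- case_b_mid (a point): centre of case_b, 11 mm above its underside
- case_c_mid (a point): centre of case_c, 11 mm above its underside
- case_d_mid (a point): centre of case_d, 11 mm above its underside
- dome: bystander: glass dust dome with a knob, 124 mm across, 108 mm high; origin under its centre
- jar: bystander: clear jar with a white cap, 52 mm across, 85 mm high; origin under its centre
- cork: bystander: cork disc, 48 mm across, 30 mm high; origin under its centre

How it is judged:
By the outcome, as a careful person would: the job done as asked, in the order asked, and still so for the second after the job is handed in, with the robot touching nothing.
Of case_a, case_b, case_c, case_d only 3 to 4 are there at a start; the rules pass over those that are not, and their reading is None.
At some moment in a run one of case_a, case_b, case_c, case_d may be knocked a few centimetres aside while the robot is not near it.
Once in a run the grip may slacken for a moment while it holds something.
It also fails if it takes over 210 s, if anything falls off the work surface, if the arm or the gripper's body presses on something with over 40 N, if the wrist force passes 120 N, or if a joint passes its speed limit or range.

## Working session

There is one attempt and no reset: what is moved stays moved. The work goes in short steps, Python scripts to look and compute and a tool call to move; the robot and the scene stay as the last step left them, time stands still between calls to the robot, and variables do not carry over. Pictures are saved under pics/ and viewed, at most 14 in all, crops included, and the job is handed in when it is done.

Besides the shell and the picture viewer there is one more tool, called after "Emit:" as name(argument=value, ...), one argument or row to a line, values as JSON. servo_tool: Moves the arm, as the interface text tells. Its arguments: {"type":"object","properties":{"plan":{"type":"array","items":{"type":"array","items":{"type":"array","items":{"type":"number","minimum":-1,"maximum":1}}}},"squeeze":{"type":"number"}},"required":["plan"]}

```bash
mkdir -p pics
python3 - <<'E'
from station import arm
import cv2,numpy as np
s=arm.read_state();print(s['time_s'],s['position'],s['gripper_width'])
ims=[arm.camera(n) for n in("scene","top")]
for n,i in zip(("scene","top"),ims):
    cv2.imwrite(f'pics/{n}0.png',i[...,::-1])
    m=arm.camera_model(n);print(n,{k:np.round(v,4).tolist() for k,v in m.items()})
E
```

```text
0.0 [ 0.25530747 -0.54255955  0.40386244] 0.08549408853013116
scene {'fx': 483.3697, 'fy': 483.3697, 'cx': 260.4603, 'cy': 196.4672, 'distortion': [-0.089, 0.0, 0.0, 0.0, 0.0], 'position': [0.9888, -0.5123, 1.2476], 'attitude': [[0.7937, -0.5258, 0.3059], [0.6083, 0.6931, -0.3868], [-0.0086, 0.493, 0.87]]}
top {'fx': 445.0473, 'fy': 445.0473, 'cx': 256.8067, 'cy': 181.4079, 'distortion': [-0.0617, 0.0, 0.0, 0.0, 0.0], 'position': [0.4618, -0.0014, 1.2362], 'attitude': [[0.023, 0.9949, -0.098], [-0.9997, 0.0235, 0.0045], [0.0068, 0.0979, 0.9952]]}
```

View pics/scene0.png

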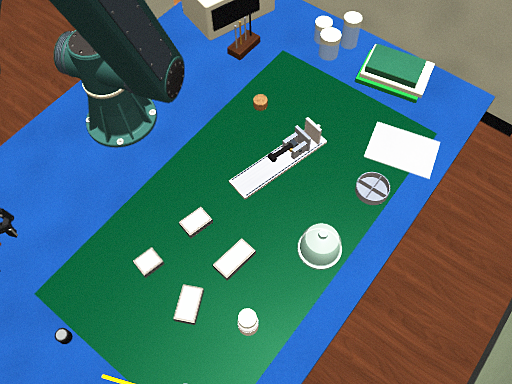

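View pics/top0.png

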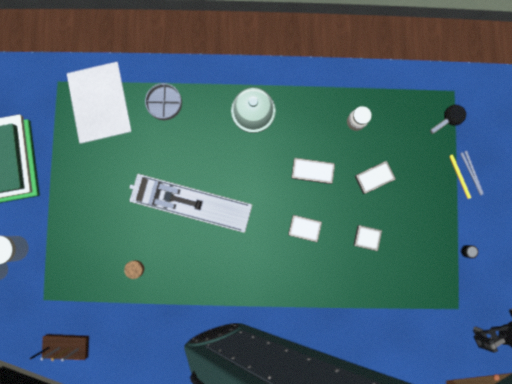

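Both views show four cases (top: about (314,171), (376,177), (305,229), (368,238)) and the rack running from the fixed end (142,190) to (250,220), with its lever at (195,204) lying level and the stop near (158,194).

```bash
cat > h.py <<'E'
from station import arm
import cv2,numpy as np
def ray(m,p):
    K=np.array([[m['fx'],0,m['cx']],[0,m['fy'],m['cy']],[0,0,1]])
    u=cv2.undistortPoints(np.array(p,float).reshape(-1,1,2),K,np.array(m['distortion']))[:,0]
    return np.array(m['position']),np.c_[u[:,0],-u[:,1],-np.ones(len(u))]@np.array(m['attitude']).T
def plane(m,p,z):
    o,d=ray(m,p); return o+d*((z-o[2])/d[:,2])[:,None]
def proj(m,P):
    q=(np.atleast_2d(P)-m['position'])@np.array(m['attitude'])
    K=np.array([[m['fx'],0,m['cx']],[0,m['fy'],m['cy']],[0,0,1]])
    return cv2.projectPoints(q*[1,-1,-1],np.zeros(3),np.zeros(3),K,np.array(m['distortion']))[0][:,0]
def whites(n,z=0.022,lo=300,hi=5000,box=None,img=None,m=None):
    """white-ish blobs: minAreaRect corners cast on plane z -> centre, sides mm, angle of the long side"""
    img=arm.camera(n) if img is None else img; m=m or arm.camera_model(n)
    mask=((img.min(2)>120)).astype(np.uint8)
    out=[]
    for c in cv2.findContours(mask,cv2.RETR_EXTERNAL,cv2.CHAIN_APPROX_NONE)[0]:
        if not lo<cv2.contourArea(c)<hi: continue
        W=plane(m,c.reshape(-1,2)+0.0,z)[:,:2]
        (cx,cy),(w,h),a=cv2.minAreaRect((W*1000).astype(np.float32))
        if h>w: w,h,a=h,w,a+90
        out.append((cx,cy,w,h,(a+90)%180-90,c.reshape(-1,2).mean(0)))
    return img,out
E
python3 - <<'E'
from h import *
for n in("top","scene"):
    im,o=whites(n,lo=150)
    print(n)
    for r in o: print(np.round(r[:5],1),np.round(r[5]))
    c=im[160:245,115:265] if n=="top" else im[110:205,220:335]
    cv2.imwrite(f'pics/rack_{n}.png',cv2.resize(c,None,fx=5,fy=5,interpolation=cv2.INTER_CUBIC)[...,::-1])
E
```

```text
top
[377.7 678.5  79.3  34.3   3.9] [  4. 249.]
[ 434.7 -313.3   64.    57.1   78.2] [368. 238.]
[ 457.4 -140.3   81.7   56.6   77.3] [305. 228.]
[520.7 178.6 340.   82.2  76.4] [190. 202.]
[ 601.7 -333.7   94.7   56.7  -63.1] [375. 177.]
[ 616.3 -160.8  112.9   56.6   83.2] [313. 170.]
[640.1 674.2 233.   83.7   4.8] [ 18. 157.]
[ 770.8 -291.5   67.5   53.3  -44. ] [360. 117.]
[783.1   8.4 122.9 122.8   1.4] [253. 110.]
[798.8 258.   89.7  86.3 -88.8] [164. 102.]
[796.2 444.4 210.7 151.3  14.3] [ 98. 102.]
scene
[1311.9   43.4  220.1   35.1  -89.9] [497. 353.]
[ 754.7 -278.7   70.    53.6  -52.6] [248. 323.]
[ 601.2 -334.5   96.4   56.7  -63.8] [188. 303.]
[ 434.5 -314.4   63.8   56.2   78.3] [147. 261.]
[ 616.  -162.6  111.3   55.2   83.3] [234. 258.]
[781.4   8.9 135.9 119.  -54.6] [320. 246.]
[ 457.1 -142.1   78.6   55.2   77.9] [195. 220.]
[800.4 262.2  99.7  96.5  37.2] [376. 185.]
[516.1 168.8 325.6 110.3  78.3] [283. 159.]
[804.8 434.1 209.1 151.7  14.3] [403. 150.]
[624.8 727.4 226.1 166.5  11.9] [395.  74.]
[320.6 749.9 146.2  77.9 -40.1] [327.  29.]
[362.5 857.9  72.7  67.6  38. ] [353.  17.]
[-70.4 553.4 159.7 132.2 -53.8] [212.   9.]
```

View pics/rack_top.png

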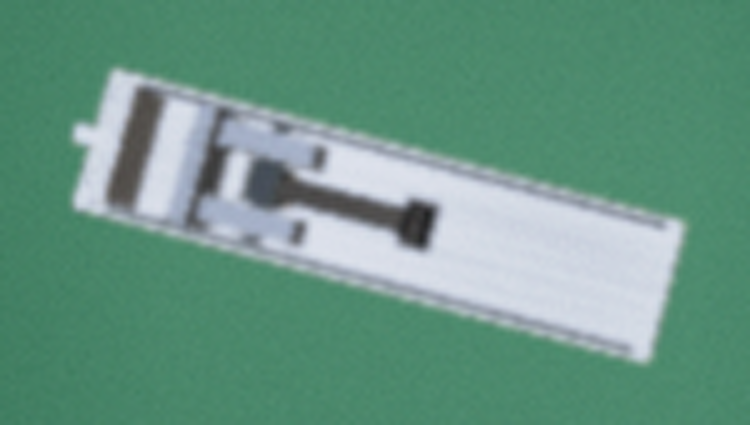

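View pics/rack_scene.png

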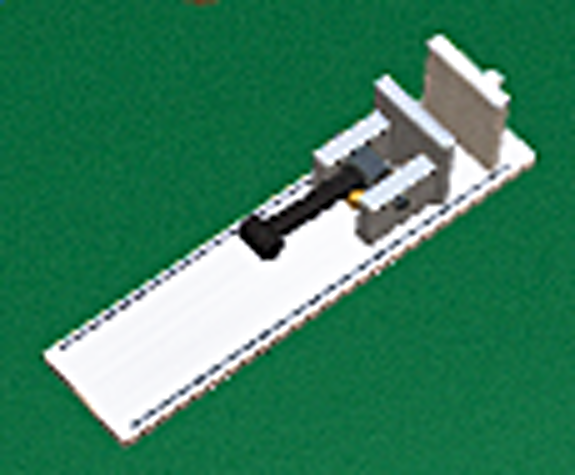

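Run:
```python
from h import *
import math
for n,bx in(("top",(115,160,265,245)),("scene",(220,110,335,205))):
    im=arm.camera(n).astype(int);m=arm.camera_model(n)
    # green-vs-not mask: base is grey (low saturation)
    mk=((im[...,1]-im[...,0]<30)).astype(np.uint8)
    z=np.zeros_like(mk);z[bx[1]:bx[3],bx[0]:bx[2]]=mk[bx[1]:bx[3],bx[0]:bx[2]]
    z=cv2.morphologyEx(z,cv2.MORPH_OPEN,np.ones((7,7)))
    c=max(cv2.findContours(z,0,1)[0],key=cv2.contourArea).reshape(-1,2)
    W=plane(m,c,0.012)[:,:2]*1000
    d=np.array([-math.sin(0),0]);
    # far-half only
    r=cv2.minAreaRect(W.astype(np.float32));b=cv2.boxPoints(r);print(n,np.round(r[0],1),np.round(r[1],1),r[2]);print(np.round(b,1).tolist())
P=np.array([(115,70),(75,210),(685,222),(650,362)])
print('top clicks',np.round(plane(arm.camera_model("top"),(P+.5)/5-.5+[115,160],0.012)*1000,1).tolist())
```

```text
top [520.2 176.7] [335.2  81.2] 76.31978607177734
[[441.0, 23.5], [520.0, 4.300000190734863], [599.2999877929688, 330.0], [520.2999877929688, 349.20001220703125]]
scene [520.2 184.1] [354.7 101.6] 78.72584533691406
[[435.70001220703125, 20.100000381469727], [535.4000244140625, 0.30000001192092896], [604.7000122070312, 348.1000061035156], [505.0, 368.0]]
top clicks [[596.4, 324.4, 12.0], [518.1, 342.9, 12.0], [519.6, 6.0, 12.0], [442.6, 23.3, 12.0]]
```

Scene crop: fixed plate at upper right, stop in front of it, black lever level with its grip at crop (263,238), base near-end corners at crop (45,353) and (125,443).

Run:
```python
from h import *
m=arm.camera_model("scene");t=arm.camera_model("top")
f=lambda P,o:(np.array(P)+.5)/5-.5+np.array(o)
print('base end+right corner',np.round(plane(m,f([(45,353),(125,443),(535,157)],(220,110)),.012)*1000,1).tolist())
def tri(ps,pt):
    o1,d1=ray(m,ps);o2,d2=ray(t,pt);out=[]
    for a,b in zip(d1,d2):
        s=np.linalg.lstsq(np.c_[a,-b],o2-o1,rcond=None)[0];p,q=o1+a*s[0],o2+b*s[1];out.append(np.r_[(p+q)/2,np.linalg.norm(p-q)]*1000)
    return np.round(out,1)
# grip centre
print('tip',tri(f([(263,237)],(220,110)),f([(418,224)],(115,160))))
O=np.array([549.5,300.3]);u=np.array([-.235,-.972]);u/=np.linalg.norm(u);v=np.array([-u[1],u[0]])
for lab,p,z,off in(('tip',(418,224),.048,0),('stop top far corner',(213,108),.076,0),('stop top',(178,224),.076,0)):
    P=plane(t,f([p],(115,160)),z)[0,:2]*1000-O;print(lab,P@u,P@v)
for lab,p,z in(('tip',(263,237),.048),('stop top front-left',(380,78),.076),('stop top front right',(450,148),.076),('fix top',(435,38),.082),('fix top r',(506,98),.082)):
    P=plane(m,f([p],(220,110)),z)[0,:2]*1000-O;print(lab,P@u,P@v)
s=arm.read_state();print(s['eef_rot'],s['joint_pos'])
```

```text
base end+right corner [[444.1, 23.7, 12.0], [520.8, 4.2, 12.0], [598.1, 322.1, 12.0]]
tip [[5.135e+02 1.481e+02 5.110e+01 5.000e-01]]
tip 156.23666129976996 0.7134450308916216
stop top far corner 39.42891812374515 31.100471479332228
stop top 38.5889255458715 -32.144925195471785
tip 154.86095264748457 -0.6978222656030985
stop top front-left 37.45294040667867 -31.210445130223935
stop top front right 39.62208940563803 34.98749892844544
fix top -5.661078998649015 -29.871002998082563
fix top r -8.211947492912659 31.561110997044185
[[ 9.04851410e-01  4.25727474e-01 -2.07210129e-04]
 [ 4.25727515e-01 -9.04851184e-01  6.46393556e-04]
 [ 8.76931650e-05 -6.73105174e-04 -9.99999770e-01]] [-1.24611027e+00  3.59062160e-01  1.51073334e+00  1.02771581e-05
  1.27247588e+00 -1.15082750e-01]
```

```bash
cat >> h.py <<'E'
from scipy.spatial.transform import Rotation as Ro
import math,json,os
O=np.array([.5495,.3003,0]);u=np.array([-.235,-.972,0]);u/=np.linalg.norm(u);v=np.array([-u[1],u[0],0]);k=np.array([0,0,1.])
def W(x,y,z): return O+x*u+y*v+z*k      # rack -> world, metres
RD=np.c_[-u,v,-k]                        # tool down, fingers closing across the rack
def log():
    s=arm.read_state()
    with open('log.jsonl','a') as f: f.write(json.dumps([list(map(float,s['joint_pos'])),list(map(float,s['position'])),np.array(s['eef_rot']).tolist()])+'\n')
    return s
def legs(ways,start=None,grasp=.155):
    """ways: (grasp point, R, claw). Prints calls: rounded end pose in tool units + rows needed"""
    if start is None:
        s=log(); p,R=np.array(s['position']),np.array(s['eef_rot'])
    else: p,R=start
    for g,T,c in ways:
        q=np.array(g)-grasp*T[:,2]
        while True:
            sh=R.T@(q-p)*10; rv=Ro.from_matrix(R.T@T).as_rotvec()/math.pi
            f=min(1,1/max(1e-9,abs(sh).max()),12*7/180/max(1e-9,np.linalg.norm(rv)))
            a=np.round(sh*f,2);b=np.round(rv*f,3)
            n=max(np.linalg.norm(a)*100/41.7,np.linalg.norm(b)*180/7.16)
            print([*map(float,a),*map(float,b),c],'rows>=%.1f'%n)
            p=p+R@a/10;R=R@Ro.from_rotvec(b*math.pi).as_matrix()
            if f==1: break
    return p,R
E
python3 - <<'E'
from h import *
legs([(W(.156,0,.20),RD,0.2),(W(.156,0,.048),RD,0.2)])
E
```

```text
[1.0, -0.98, 0.09, -0.0, -0.0, -0.054, 0.2] rows>=3.4
[1.0, -0.69, 0.08, -0.0, -0.0, -0.047, 0.2] rows>=2.9
[1.0, -0.49, 0.08, -0.0, -0.0, -0.043, 0.2] rows>=2.7
[1.0, -0.33, 0.07, -0.0, -0.0, -0.041, 0.2] rows>=2.5
[1.0, -0.2, 0.07, -0.0, -0.0, -0.039, 0.2] rows>=2.5
[1.0, -0.07, 0.07, -0.0, -0.0, -0.038, 0.2] rows>=2.4
[0.57, 0.03, 0.04, -0.0, -0.0, -0.023, 0.2] rows>=1.4
[0.0, -0.0, 1.0, -0.0, -0.0, 0.0, 0.2] rows>=2.4
[0.0, -0.0, 0.52, -0.0, -0.0, 0.0, 0.2] rows>=1.2
```

Emit:
servo_tool(
  plan=[
    [[1.0,-0.98,0.09,0,0,-0.054,0.2],[1.0,-0.98,0.09,0,0,-0.054,0.2],[1.0,-0.98,0.09,0,0,-0.054,0.2],[1.0,-0.98,0.09,0,0,-0.054,0.2],[1.0,-0.98,0.09,0,0,-0.054,0.2]],
  ],
)

```text
time_s: 0.72
position: [0.3048, -0.4079, 0.3953]
eef_rot: [[0.818, 0.575, -0.001], [0.575, -0.818, 0.003], [0.001, -0.003, -1.0]]
wrist_force: [-0.0, 0.1, -0.2]
gripper_width: 0.0512
gripper_force: 0.0
```

Emit:
servo_tool(
  plan=[
    [[1.0,-0.69,0.08,0,0,-0.047,0.2],[1.0,-0.69,0.08,0,0,-0.047,0.2],[1.0,-0.69,0.08,0,0,-0.047,0.2],[1.0,-0.69,0.08,0,0,-0.047,0.2]],
  ],
)

```text
time_s: 1.05
position: [0.3473, -0.2933, 0.3871]
eef_rot: [[0.725, 0.689, -0.001], [0.689, -0.725, 0.004], [0.002, -0.004, -1.0]]
wrist_force: [-0.4, -0.1, -0.6]
gripper_width: 0.0512
gripper_force: 0.0
```

Emit:
servo_tool(
  plan=[
    [[1.0,-0.49,0.08,0,0,-0.043,0.2],[1.0,-0.49,0.08,0,0,-0.043,0.2],[1.0,-0.49,0.08,0,0,-0.043,0.2],[1.0,-0.49,0.08,0,0,-0.043,0.2]],
  ],
)

```text
time_s: 1.38
position: [0.3866, -0.1908, 0.3795]
eef_rot: [[0.626, 0.78, 0.0], [0.78, -0.626, 0.002], [0.002, -0.001, -1.0]]
wrist_force: [-0.8, -0.1, 0.9]
gripper_width: 0.0511
gripper_force: 0.0
```

Emit:
servo_tool(
  plan=[
    [[1.0,-0.33,0.07,0,0,-0.041,0.2],[1.0,-0.33,0.07,0,0,-0.041,0.2],[1.0,-0.33,0.07,0,0,-0.041,0.2],[1.0,-0.33,0.07,0,0,-0.041,0.2]],
  ],
)

```text
time_s: 1.72
position: [0.4243, -0.0934, 0.3728]
eef_rot: [[0.521, 0.854, 0.001], [0.854, -0.521, 0.001], [0.001, 0.001, -1.0]]
wrist_force: [-1.3, 0.2, 0.4]
gripper_width: 0.0512
gripper_force: 0.0
```

Emit:
servo_tool(
  plan=[
    [[1.0,-0.2,0.07,0,0,-0.039,0.2],[1.0,-0.2,0.07,0,0,-0.039,0.2],[1.0,-0.2,0.07,0,0,-0.039,0.2],[1.0,-0.2,0.07,0,0,-0.039,0.2]],
  ],
)

```text
time_s: 2.05
position: [0.4601, 0.0019, 0.3659]
eef_rot: [[0.412, 0.911, 0.002], [0.911, -0.412, 0.0], [0.001, 0.002, -1.0]]
wrist_force: [0.3, -0.1, 0.0]
gripper_width: 0.0513
gripper_force: 0.0
```

Emit:
servo_tool(
  plan=[
    [[1.0,-0.07,0.07,0,0,-0.038,0.2],[1.0,-0.07,0.07,0,0,-0.038,0.2],[1.0,-0.07,0.07,0,0,-0.038,0.2],[1.0,-0.07,0.07,0,0,-0.038,0.2]],
  ],
)

```text
time_s: 2.38
position: [0.4954, 0.0955, 0.3588]
eef_rot: [[0.301, 0.954, 0.002], [0.954, -0.301, 0.0], [0.001, 0.002, -1.0]]
wrist_force: [0.4, 0.3, -1.1]
gripper_width: 0.0509
gripper_force: 0.0
```

Run:
```python
from h import *
s=log();print(s['time_s'],s['position'],s['gripper_width'],s['joint_pos'])
cv2.imwrite('pics/w1.png',arm.camera("wrist")[...,::-1])
m=arm.camera_model("wrist");print({k:np.round(x,4).tolist() for k,x in m.items()})
print(np.round(proj(m,[W(.156,0,.048),W(.03,0,.076),W(.156,.04,.012),W(.156,-.04,.012)]),1))
legs([(W(.156,0,.20),RD,0.2),(W(.156,0,.048),RD,0.2)])
```

```text
2.3833 [0.49540022 0.09553689 0.35884899] 0.050944757420379815 [5.34439230e-02 2.71869394e-01 1.77071749e+00 2.08386317e-04
 1.09671207e+00 3.59245001e-01]
{'fx': 282.7344, 'fy': 282.7344, 'cx': 252.2045, 'cy': 190.57, 'distortion': [-0.0016, 0.0, 0.0, 0.0, 0.0], 'position': [0.5156, 0.164, 0.3293], 'attitude': [[0.9535, 0.2889, 0.0855], [-0.3013, 0.913, 0.2749], [0.0014, -0.2879, 0.9577]]}
[[253.9 122.2]
 [242.8 -48.6]
 [290.3 117.7]
 [217.1 122.9]]
[0.57, 0.01, 0.04, 0.0, 0.0, -0.022, 0.2] rows>=1.4
[0.0, 0.0, 1.0, 0.0, 0.0, 0.0, 0.2] rows>=2.4
[0.01, 0.0, 0.52, 0.0, 0.0, 0.0, 0.2] rows>=1.2
```

View pics/w1.png

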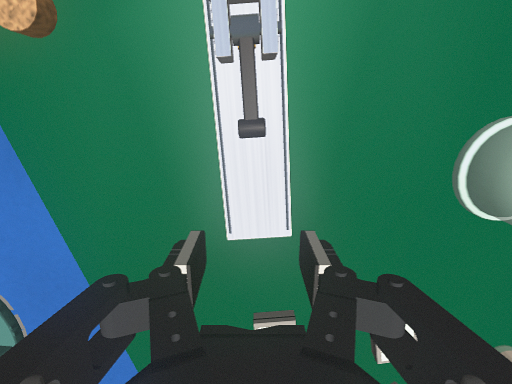

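Wrist view: lever grip at (252,128), base end edge at (228–292, 238); matches the prediction within a few pixels.

Emit:
servo_tool(
  plan=[
    [[0.57,0.01,0.04,0,0,-0.022,0.2],[0.57,0.01,0.04,0,0,-0.022,0.2],[0.57,0.01,0.04,0,0,-0.022,0.2],[0.57,0.01,0.04,0,0,-0.022,0.2]],
  ],
)

```text
time_s: 2.77
position: [0.5116, 0.1471, 0.3547]
eef_rot: [[0.237, 0.972, -0.0], [0.972, -0.237, -0.001], [-0.001, -0.0, -1.0]]
wrist_force: [-0.0, 0.1, 0.2]
gripper_width: 0.0514
gripper_force: 0.0
```

Run:
```python
from h import *
s=log();print(s['time_s'])
m=arm.camera_model("wrist");im=arm.camera("wrist")
P=proj(m,[W(.156,0,.048),W(.295,.04,.012),W(.295,-.04,.012)]);print(np.round(P,1))
mk=(im.max(2)<70).astype(np.uint8);x,y=P[0].astype(int)
z=np.zeros_like(mk);z[max(0,y-40):y+40,x-40:x+40]=mk[max(0,y-40):y+40,x-40:x+40]
rows=[(r,np.flatnonzero(z[r]).min(),np.flatnonzero(z[r]).max()) for r in range(384) if z[r].any()]
print(rows[::4],rows[-1])
legs([(W(.156,0,.20),RD,0.2),(W(.156,0,.048),RD,0.2)])
```

```text
2.7667
[[253.8 178.7]
 [285.  277.4]
 [222.3 277.5]]
[(176, np.int64(264), np.int64(264))] (191, np.int64(241), np.int64(263))
[0.02, 0.01, -0.0, -0.0, 0.0, -0.001, 0.2] rows>=0.1
[0.0, 0.0, 1.0, -0.0, 0.0, 0.0, 0.2] rows>=2.4
[0.0, 0.0, 0.52, -0.0, 0.0, 0.0, 0.2] rows>=1.2
```

Emit:
servo_tool(
  plan=[
    [[0,0.01,1.0,0,0,0,0.2],[0,0.01,1.0,0,0,0,0.2],[0,0.01,1.0,0,0,0,0.2],[0,0.01,1.0,0,0,0,0.2]],
  ],
)

```text
time_s: 3.15
position: [0.5098, 0.1461, 0.2511]
eef_rot: [[0.238, 0.971, -0.008], [0.971, -0.238, -0.002], [-0.004, -0.008, -1.0]]
wrist_force: [-1.3, -0.4, 0.4]
gripper_width: 0.0512
gripper_force: 0.0
```

Emit:
servo_tool(
  plan=[
    [[0,0,0.52,0,0,0,0.2],[0,0,0.52,0,0,0,0.2],[0,0,0.52,0,0,0,0.2],[0,0,0.52,0,0,0,-1],[0,0,0.52,0,0,0,-1],[0,0,0.52,0,0,0,-1],[0,0,0.52,0,0,0,-1],[0,0,0.52,0,0,0,-1],[0,0,0.52,0,0,0,-1]],
  ],
  squeeze=30,
)

```text
time_s: 3.9
position: [0.5121, 0.1484, 0.2036]
eef_rot: [[0.236, 0.972, 0.0], [0.972, -0.236, -0.0], [0.0, 0.0, -1.0]]
wrist_force: [-4.1, -2.3, 5.5]
gripper_width: 0.0256
gripper_force: 32.8
```

Run:
```python
from h import *
s=log();print(s['time_s'],s['gripper_width'],s['gripper_force'])
p,R=np.array(s['position']),np.array(s['eef_rot'])
g=p+.155*R[:,2];d=g-O;print(d@u,d@v,d[2])
a0=math.asin(.004/.086)
for a in (.2,.4,.6,.8,.97):
    t=W(.030+.040+.086*math.cos(a+a0),0,.044+.086*math.sin(a+a0))
    b=W(.030+.040+.086*math.cos(a0),0,.048)
    print(a,np.round(R.T@(t-b)*10,2))
```

```text
3.9 0.02559929975032283 32.83384144306183
0.15645362013027414 -0.0006242996691064583 0.04861580166502899
0.2 [ 0.03  0.   -0.17]
0.4 [ 0.08 -0.   -0.33]
0.6 [ 0.17 -0.   -0.48]
0.8 [ 0.29 -0.   -0.6 ]
0.97 [ 0.41 -0.   -0.69]
```

Emit:
servo_tool(
  plan=[
    [[0.01,0,-0.09,0,0,0,-1],[0.03,0,-0.17,0,0,0,-1],[0.05,0,-0.25,0,0,0,-1],[0.08,0,-0.33,0,0,0,-1],[0.12,0,-0.41,0,0,0,-1],[0.17,0,-0.48,0,0,0,-1],[0.23,0,-0.54,0,0,0,-1],[0.29,0,-0.6,0,0,0,-1],[0.35,0,-0.65,0,0,0,-1],[0.41,0,-0.69,0,0,0,-1],[0.41,0,-0.69,0,0,0,-1]],
  ],
)

```text
time_s: 4.82
position: [0.5219, 0.189, 0.2717]
eef_rot: [[0.236, 0.972, -0.0], [0.972, -0.236, -0.0], [-0.0, -0.0, -1.0]]
wrist_force: [-2.4, -0.1, -2.5]
gripper_width: 0.0253
gripper_force: 34.7
```

Emit:
servo_tool(
  plan=[
    [[0,0,0,0,0,0,0.5],[0,0,0,0,0,0,0.5],[0,0,0,0,0,0,0.5],[0,0,0,0,0,0,0.5],[0,0,-0.3,0,0,0,1],[0,0,-0.6,0,0,0,1],[0,0,-0.6,0,0,0,1],[0,0,-0.6,0,0,0,1]],
  ],
)

```text
time_s: 5.48
position: [0.5232, 0.1884, 0.3339]
eef_rot: [[0.237, 0.972, 0.005], [0.972, -0.237, 0.001], [0.003, 0.005, -1.0]]
wrist_force: [0.4, 0.4, -0.5]
gripper_width: 0.0854
gripper_force: 0.0
```

Run:
```python
from h import *
s=log();print(s['time_s'],s['gripper_width'],s['wrist_force'])
m=arm.camera_model("wrist");im=arm.camera("wrist")
cv2.imwrite('pics/w2.png',im[...,::-1])
print(np.round(proj(m,[W(.03,.0,.076),W(.035,.032,.076),W(.035,-.032,.076)]),1))
legs([(W(.035,0,.17),RD,1),(W(.035,0,.062),RD,1)])
```

```text
5.4833 0.08542271988835888 [ 0.41439406  0.41844637 -0.45023488]
[[250.5  90.2]
 [292.1  97.1]
 [208.8  97.2]]
[0.8, -0.0, 0.08, 0.001, -0.0, -0.001, 1] rows>=1.9
[0.0, 0.0, 1.0, -0.0, -0.0, 0.0, 1] rows>=2.4
[0.0, 0.0, 0.08, -0.0, -0.0, 0.0, 1] rows>=0.2
```

View pics/w2.png

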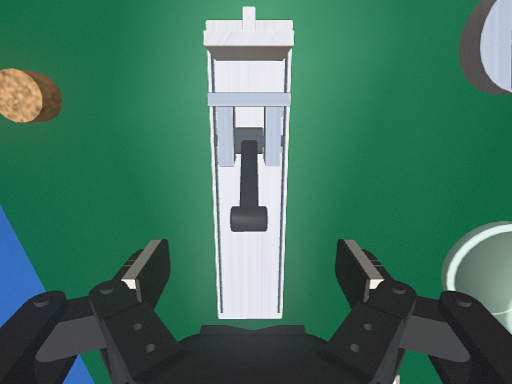

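Wrist view: lever raised (grip at (249,218)), stop plate top edge at rows 92–105, columns 208–291, fixed end at row ~35.

Emit:
servo_tool(
  plan=[
    [[0.8,0,0.08,0,0,0,1],[0.8,0,0.08,0,0,0,1],[0.8,0,0.08,0,0,0,1],[0.8,0,0.08,0,0,0,1]],
  ],
)

```text
time_s: 5.87
position: [0.5407, 0.2673, 0.3221]
eef_rot: [[0.234, 0.972, -0.002], [0.972, -0.234, -0.001], [-0.001, -0.002, -1.0]]
wrist_force: [-0.6, 0.1, -0.3]
gripper_width: 0.0853
gripper_force: 0.0
```

Emit:
servo_tool(
  plan=[
    [[0,0,1.0,0,0,0,1],[0,0,1.0,0,0,0,1],[0,0,1.0,0,0,0,1],[0,0,1.0,0,0,0,-1],[0,0,1.0,0,0,0,-1],[0,0,1.0,0,0,0,-1],[0,0,1.0,0,0,0,-1],[0,0,1.0,0,0,0,-1],[0,0,1.0,0,0,0,-1]],
  ],
  squeeze=40,
)

```text
time_s: 6.62
position: [0.5404, 0.265, 0.223]
eef_rot: [[0.237, 0.972, -0.002], [0.972, -0.237, -0.002], [-0.002, -0.001, -1.0]]
wrist_force: [3.4, -4.4, -24.4]
gripper_width: 0.0627
gripper_force: 50.8
```

Run:
```python
from h import *
s=log();print(s['time_s'],s['gripper_width'],s['gripper_force'],s['wrist_force'])
g=np.array(s['position'])+.155*np.array(s['eef_rot'])[:,2];d=g-O;print(d@u,d@v,d[2])
```

```text
6.6167 0.06269575370956165 50.80697000026703 [  3.3615141   -4.39447861 -24.40827119]
0.03675182726102909 -0.0007545349108036296 0.06798741615006637
```

Emit:
servo_tool(
  plan=[
    [[-0.1,0,0,0,0,0,-1],[-0.25,0,0,0,0,0,-1],[-0.45,0,0,0,0,0,-1],[-0.65,0,0,0,0,0,-1],[-0.82,0,0,0,0,0,-1],[-0.92,0,0,0,0,0,-1]],
  ],
)

```text
time_s: 7.12
position: [0.5185, 0.1754, 0.223]
eef_rot: [[0.237, 0.971, -0.001], [0.971, -0.237, 0.0], [0.0, -0.001, -1.0]]
wrist_force: [5.7, 2.2, -30.6]
gripper_width: 0.0627
gripper_force: 51.8
```

Emit:
servo_tool(
  plan=[
    [[-0.1,0,0,0,0,0,-1],[-0.25,0,0,0,0,0,-1],[-0.45,0,0,0,0,0,-1],[-0.65,0,0,0,0,0,-1],[-0.8,0,0,0,0,0,-1],[-0.88,0,0,0,0,0,-1],[-0.9,0,0,0,0,0,-1],[-0.9,0,0,0,0,0,-1],[-0.9,0,0,0,0,0,0.8],[-0.9,0,0,0,0,0,1],[-0.9,0,0,0,0,0,1],[-0.9,0,0,0,0,0,1]],
  ],
)

```text
time_s: 8.12
position: [0.4989, 0.0894, 0.2254]
eef_rot: [[0.236, 0.972, 0.004], [0.972, -0.236, 0.0], [0.001, 0.004, -1.0]]
wrist_force: [0.4, 0.4, 1.3]
gripper_width: 0.0854
gripper_force: 0.0
```

Emit:
servo_tool(
  plan=[
    [[0,0,-1,0,0,0,1],[0,0,-1,0,0,0,1],[0,0,-1,0,0,0,1],[0,0,-1,0,0,0,1],[0,0,-1,0,0,0,1]],
  ],
)

```text
time_s: 8.53
position: [0.4985, 0.0894, 0.3257]
eef_rot: [[0.236, 0.972, 0.005], [0.972, -0.236, 0.0], [0.002, 0.004, -1.0]]
wrist_force: [-0.1, -0.8, -0.9]
gripper_width: 0.0854
gripper_force: 0.0
```

Run:
```python
from h import *
s=log();print(s['time_s'],s['position'],s['joint_pos'])
for n in("top","scene"):
    im,o=whites(n,lo=150)
    for r in o:
        if r[0]<650 and r[1]<0: print(n,np.round(r[:5],1))
    c=im[160:245,115:265] if n=="top" else im[110:205,220:335]
    cv2.imwrite(f'pics/r2_{n}.png',cv2.resize(c,None,fx=5,fy=5,interpolation=cv2.INTER_CUBIC)[...,::-1])
L=[json.loads(l) for l in open('log.jsonl')]
# FK fit: check the wrist model
from scipy.optimize import least_squares
Rz=lambda a:Ro.from_euler('z',a).as_matrix();Ry=lambda a:Ro.from_euler('y',a).as_matrix()
err=[np.linalg.norm(Rz(q[0])@Ry(q[1]+q[2])@Rz(q[3])@Ry(q[4])@Rz(q[5])@Rz(-math.pi/2)-np.array(R)) for q,p,R in L];print('rot err',max(err),min(err))
```

```text
8.5333 [0.49845438 0.08941531 0.32566403] [4.09184770e-02 3.15914595e-01 1.80522263e+00 2.96144775e-04
 1.01576170e+00 2.79237870e-01]
top [ 434.8 -313.2   64.6   57.1   78.2]
top [ 457.  -140.4   82.1   57.3   77.3]
top [ 601.7 -333.7   94.7   56.7  -63.1]
top [ 616.5 -160.9  113.4   57.    83.2]
top [ 619.8 -609.6  126.4   18.6   22.6]
scene [ 601.2 -334.5   96.4   56.7  -63.8]
scene [ 434.5 -314.4   63.8   56.2   78.3]
scene [ 616.  -162.6  111.3   55.2   83.3]
scene [ 457.4 -142.1   78.8   54.4   77.7]
rot err 2.8284271247461903 2.8284271247461894
```

```bash
cat >> h.py <<'E'
from scipy.optimize import least_squares
Rz=lambda a:Ro.from_euler('z',a).as_matrix();Ry=lambda a:Ro.from_euler('y',a).as_matrix()
def fkR(q): return Rz(q[0])@Ry(q[1]+q[2])@Rz(q[3])@Ry(q[4])@Rz(q[5])@Rz(math.pi/2)
def fk(q,g):
    a1,d1,l2,a3,l3,d6=g; R=fkR(q)
    return Rz(q[0])@(np.array([a1,0,d1])+Ry(q[1])@[0,0,l2]+Ry(q[1]+q[2])@[a3,0,l3])+d6*R[:,2],R
def fit():
    L=[json.loads(l) for l in open('log.jsonl')]
    f=lambda g:np.concatenate([fk(q,g)[0]-p for q,p,R in L]+[.003*(g-[0.05,.3,.4,0,.4,.1])])
    r=least_squares(f,[.05,.3,.4,0,.4,.1]);return r.x,abs(r.fun[:-6]).max()
LO=np.array([-2.97,-1.01,.21,-.96,.2,-2.98]);HI=np.array([2.97,2.36,2.38,4.11,2.71,2.98])
def ik(p,R,g,q0=None):
    best=None
    for s in ([q0] if q0 is not None else [[0,.4,1.6,b,1.1,.3] for b in(-.5,.5,1.2)]):
        r=least_squares(lambda q:np.r_[(fk(q,g)[0]-p)*5,(fk(q,g)[1]-R).ravel()],np.clip(s,LO+.01,HI-.01),bounds=(LO,HI))
        if best is None or r.cost<best.cost: best=r
    return best.x,best.cost
def tilt(ax,e,low):
    """tool frame: ax = unit horizontal axis (case +x', ends at bottom). low=False: pick pose, True: place pose (ax=u)"""
    y=np.cross(k,ax); z=(-math.cos(e)*ax-math.sin(e)*k) if low else (math.sin(e)*ax-math.cos(e)*k)
    return np.c_[np.cross(y,z),y,z]
E
python3 - <<'E'
from h import *
L=[json.loads(l) for l in open('log.jsonl')]
print('rot err',max(np.linalg.norm(fkR(q)-np.array(R)) for q,p,R in L))
g,er=fit();print('fit',np.round(g,3),er)
cases={'A':(616,-161.5,83.2-180),'B':(601.5,-334,-63.4),'C':(457,-141,77.5-180),'D':(434.6,-313.7,78.2-180)}
for e in(40,45):
  er=math.radians(e)
  for nm,(x,y,a) in cases.items():
    for fl in(0,180):
      th=math.radians(a+fl);ax=np.array([math.cos(th),math.sin(th),0])
      R=tilt(ax,er,False);gp=np.array([x/1000,y/1000,.02]);q,c=ik(gp-.155*R[:,2],R,g);print(e,nm,fl,np.round(q,2),'%.1e'%c)
  for i,(X,h) in enumerate(((.02,.068),(.042,.06),(.064,.052),(.086,.055))):
    R=tilt(u,er,True);q,c=ik(W(X,0,h)-.155*R[:,2],R,g);print(e,'place',i,np.round(q,2),'%.1e'%c)
E
```

```text
rot err 6.302394021738536e-16
fit [ 0.011 -3.106  0.557  0.086  0.433 -3.2  ] 0.0713279469948555
40 A 0 [-1.42  1.18  0.21 -0.19  1.49 -1.27] 1.7e-01
40 A 180 [0.16 0.49 2.38 0.33 0.37 2.98] 3.8e-01
40 B 0 [-0.98  1.29  0.21 -0.1   1.49 -1.41] 2.9e-01
40 B 180 [0.71 0.3  2.23 0.43 0.61 2.98] 2.1e-01
40 C 0 [-1.58  1.17  0.21 -0.15  1.47 -1.34] 1.5e-01
40 C 180 [ 1.13  1.14  0.21  0.16  1.47 -1.81] 1.3e-01
40 D 0 [-1.58  1.22  0.21 -0.14  1.47 -1.35] 1.9e-01
40 D 180 [ 1.11  1.08  0.21  0.17  1.49 -1.84] 9.6e-02
40 place 0 [1.2  1.22 0.21 0.13 1.5  1.4 ] 4.2e-01
40 place 1 [1.2  1.22 0.21 0.13 1.49 1.39] 4.1e-01
40 place 2 [1.2  1.23 0.21 0.13 1.48 1.39] 4.0e-01
40 place 3 [1.2  1.22 0.21 0.14 1.49 1.39] 4.0e-01
45 A 0 [-1.45  1.17  0.21 -0.2   1.48 -1.29] 2.4e-01
45 A 180 [0.35 0.54 2.38 0.51 0.31 2.98] 4.8e-01
45 B 0 [-0.99  1.3   0.21 -0.1   1.48 -1.42] 3.8e-01
45 B 180 [0.75 0.31 2.25 0.46 0.58 2.98] 2.9e-01
45 C 0 [-1.61  1.17  0.21 -0.15  1.46 -1.36] 2.1e-01
45 C 180 [ 1.16  1.14  0.21  0.16  1.46 -1.79] 1.9e-01
45 D 0 [-1.61  1.22  0.21 -0.15  1.46 -1.36] 2.7e-01
45 D 180 [ 1.14  1.08  0.21  0.17  1.48 -1.81] 1.5e-01
45 place 0 [1.18 1.22 0.21 0.13 1.52 1.39] 3.3e-01
45 place 1 [1.18 1.22 0.21 0.13 1.51 1.38] 3.2e-01
45 place 2 [1.18 1.22 0.21 0.13 1.5  1.38] 3.1e-01
45 place 3 [1.18 1.21 0.21 0.13 1.5  1.38] 3.0e-01
```

View pics/r2_scene.png

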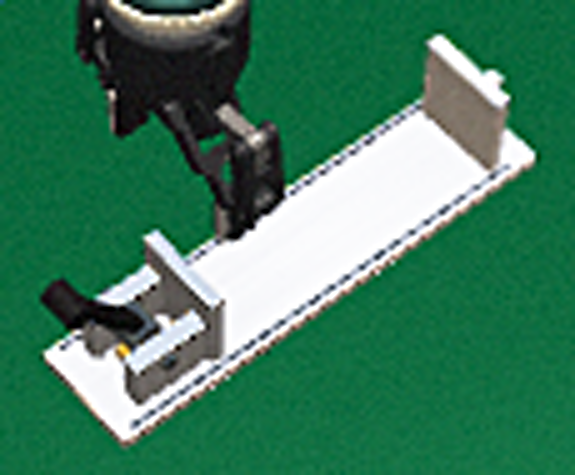

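Scene crop: the stop is slid fully back with the lever raised beside it, row area clear.

```bash
cat > e.py <<'E'
import re
s=open('h.py').read()
s=s.replace("a1,d1,l2,a3,l3,d6=g; R=fkR(q)","a1,d1,l2,a3,l3,d6,b=g; R=fkR(q)").replace("np.array([a1,0,d1])","np.array([a1,b,d1])")
s=s.replace(".003*(g-[0.05,.3,.4,0,.4,.1])",".003*(g-[0.05,.3,.4,0,.4,.1,.07])").replace("[.05,.3,.4,0,.4,.1])","[.05,.3,.4,0,.4,.1,.07])").replace("fun[:-6]","fun[:-7]")
open('h.py','w').write(s)
E
python3 e.py
cat > t.py <<'E'
from h import *
g,er=fit();print('fit',np.round(g,3),er)
cases={'A':(616,-161.5,83.2-180),'B':(601.5,-334,-63.4),'C':(457,-141,77.5-180),'D':(434.6,-313.7,78.2-180)}
for e in(35,45):
  er=math.radians(e)
  for nm,(x,y,a) in cases.items():
    for fl in(0,180):
      th=math.radians(a+fl);ax=np.array([math.cos(th),math.sin(th),0])
      R=tilt(ax,er,False);gp=np.array([x/1000,y/1000,.02]);q,c=ik(gp-.155*R[:,2],R,g);print(e,nm,fl,np.round(q,2),'%.1e'%c)
  for i,(X,h) in enumerate(((.02,.068),(.086,.055))):
    R=tilt(u,er,True);q,c=ik(W(X,0,h)-.155*R[:,2],R,g);print(e,'place',i,np.round(q,2),'%.1e'%c)
E
python3 t.py
```

```text
fit [0.    0.257 0.611 0.112 0.434 0.19  0.069] 4.19892490177709e-05
35 A 0 [-0.05  0.77  1.63 -0.78  0.96  0.59] 3.5e-25
35 A 180 [-0.64  0.81  1.5   0.56  1.23  2.32] 5.0e-22
35 B 0 [-0.44  0.67  1.83 -0.96  0.39 -0.05] 1.1e-02
35 B 180 [-0.72  0.99  1.02  0.22  1.7   1.92] 2.2e-23
35 C 0 [-0.03  0.67  1.95 -0.85  0.85  0.87] 2.7e-28
35 C 180 [-0.81  0.69  1.88  0.59  1.03  2.12] 2.6e-22
35 D 0 [-0.39  0.65  1.95 -0.96  0.72  0.63] 3.8e-03
35 D 180 [-1.02  0.77  1.62  0.43  1.25  2.09] 5.0e-26
35 place 0 [-0.13  0.74  2.01  1.4   0.97 -1.09] 1.4e-27
35 place 1 [-0.27  0.76  2.04  1.31  1.01 -1.17] 2.7e-31
45 A 0 [ 0.02  0.83  1.61 -0.92  1.07  0.76] 5.5e-21
45 A 180 [-0.7   0.88  1.45  0.65  1.36  2.24] 3.7e-24
45 B 0 [-0.4   0.68  1.82 -0.96  0.43 -0.01] 8.7e-02
45 B 180 [-0.74  1.09  0.88  0.27  1.9   1.93] 5.9e-22
45 C 0 [ 0.06  0.76  1.92 -0.95  0.99  1.03] 6.9e-18
45 C 180 [-0.88  0.77  1.84  0.65  1.17  2.02] 6.9e-26
45 D 0 [-0.3   0.71  1.9  -0.96  0.88  0.72] 3.1e-02
45 D 180 [-1.07  0.85  1.55  0.49  1.41  2.03] 5.0e-28
45 place 0 [-0.05  0.65  1.98  1.25  0.82 -0.85] 1.9e-28
45 place 1 [-0.19  0.67  2.02  1.19  0.86 -0.95] 3.3e-25
```

```bash
cat >> h.py <<'E'
def pick(x,y,a,e,back=0.,z=.02):
    """x,y mm, a deg = direction of the end that becomes the bottom; back = grasp shift to the top end (m)"""
    th=math.radians(a);ax=np.array([math.cos(th),math.sin(th),0]);R=tilt(ax,math.radians(e),False)
    return np.array([x/1000,y/1000,z])-back*ax,R
E
python3 - <<'E'
from h import *
gfit,_=fit()
G,R=pick(616,-161.5,83.2-180,38)
for d in(.09,0): print(np.round(ik(G-(d+.155)*R[:,2],R,gfit)[0],2))
legs([(G-.09*R[:,2]+[0,0,.03],R,1),(G,R,1)])
E
```

```text
[ 0.05  0.69  1.57 -0.73  1.13  0.58]
[-0.03  0.79  1.62 -0.82  0.99  0.65]
[-0.42, 1.0, 0.51, -0.008, -0.135, -0.023, 1] rows>=3.4
[-0.13, 0.54, 0.39, -0.005, -0.076, -0.014, 1] rows>=1.9
[0.16, 0.0, 1.0, 0.0, 0.0, 0.0, 1] rows>=2.4
[0.02, 0.0, 0.13, 0.0, 0.0, 0.0, 1] rows>=0.3
```

Emit:
servo_tool(
  plan=[
    [[0,0.4,0,0,0,0,1],[0,0.8,0,0,0,0,1],[-0.1,1.0,0.1,0,-0.03,0,1],[-0.42,1.0,0.51,-0.008,-0.135,-0.023,1],[-0.42,1.0,0.51,-0.008,-0.135,-0.023,1],[-0.42,1.0,0.51,-0.008,-0.135,-0.023,1],[-0.42,1.0,0.51,-0.008,-0.135,-0.023,1],[-0.42,1.0,0.51,-0.008,-0.135,-0.023,1]],
  ],
)

```text
time_s: 9.3
position: [0.5845, 0.0255, 0.2708]
eef_rot: [[0.15, 0.987, -0.061], [0.9, -0.162, -0.406], [-0.41, 0.006, -0.912]]
wrist_force: [-0.3, 0.1, 0.5]
gripper_width: 0.0851
gripper_force: 0.0
```

Emit:
servo_tool(
  plan=[
    [[-0.13,0.54,0.39,-0.005,-0.076,-0.014,1],[-0.13,0.54,0.39,-0.005,-0.076,-0.014,1],[-0.13,0.54,0.39,-0.005,-0.076,-0.014,1],[-0.13,0.54,0.39,-0.005,-0.076,-0.014,1],[-0.13,0.54,0.39,-0.005,-0.076,-0.014,1]],
  ],
)

```text
time_s: 9.72
position: [0.6337, -0.0116, 0.2429]
eef_rot: [[0.093, 0.993, -0.074], [0.784, -0.119, -0.609], [-0.613, -0.001, -0.79]]
wrist_force: [-0.8, 1.6, -1.1]
gripper_width: 0.0852
gripper_force: 0.0
```

Run:
```python
from h import *
s=log();print(s['time_s'],s['position'],s['joint_pos'])
im=arm.camera("wrist");m=arm.camera_model("wrist")
_,o=whites("wrist",lo=400,hi=60000,img=im,m=m)
for r in o: print(np.round(r[:5],1),r[5])
cv2.imwrite('pics/w3.png',im[...,::-1])
print(np.round(fit(),4) if 0 else fit())
G,R=pick(616,-161.5,83.2-180,38)
legs([(G,R,1)])
```

```text
9.7167 [ 0.63366416 -0.01156955  0.24287777] [ 0.06279653  0.65846965  1.5545458  -0.71173077  1.17708249  0.54835864]
[ 2146.6 -4950.9  7190.9   950.4   -67.6] [416.49618321 370.8778626 ]
[-1913.2 -4310.1  6888.1   703.2    56.1] [ 92.42105263 370.07017544]
[ 711.6 -951.8  405.4  134.2   89.6] [318.008 323.992]
[ 599.  -338.1   96.9   56.4  -63.7] [254.5        253.15492958]
[ 802.2 -387.5  330.4   60.4  -65. ] [397.37719298 247.54824561]
[ 453.2 -142.7   80.8   55.9   77.6] [ 59.21031746 167.39285714]
[ 613.5 -163.8  113.    55.9   83.4] [250.79661017 163.42372881]
(array([5.48579111e-06, 2.66501204e-01, 6.11067748e-01, 1.12176070e-01,
       4.33593698e-01, 1.99295108e-01, 6.88997535e-02]), np.float64(4.576996692429169e-06))
[0.16, 0.0, 1.0, -0.0, -0.001, -0.0, 1] rows>=2.4
[0.02, 0.0, 0.14, -0.0, 0.0, -0.0, 1] rows>=0.3
```

View pics/w3.png

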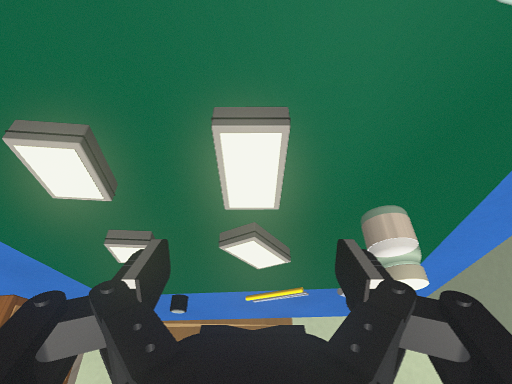

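Wrist view: case A straight ahead (250,163) aligned with the fingers; B at (254,253), C at (60,167).

Emit:
servo_tool(
  plan=[
    [[0.16,0,1.0,0,0,0,1],[0.16,0,1.0,0,0,0,1],[0.16,0,1.0,0,0,0,1],[0.16,0,1.0,0,0,0,1],[0.16,0,1.0,0,0,0,1]],
  ],
)

```text
time_s: 10.18
position: [0.6277, -0.0605, 0.1549]
eef_rot: [[0.093, 0.993, -0.074], [0.783, -0.119, -0.611], [-0.615, -0.001, -0.788]]
wrist_force: [-0.1, 0.3, 0.2]
gripper_width: 0.0853
gripper_force: 0.0
```

Emit:
servo_tool(
  plan=[
    [[0.02,0,0.14,0,0,0,1],[0.02,0,0.14,0,0,0,1],[0.02,0,0.14,0,0,0,-1],[0.02,0,0.14,0,0,0,-1],[0.02,0,0.14,0,0,0,-1],[0.02,0,0.14,0,0,0,-1],[0.02,0,0.14,0,0,0,-1],[0.02,0,0.14,0,0,0,-1],[0.02,0,0.14,0,0,0,-1]],
  ],
  squeeze=60,
)

```text
time_s: 10.93
position: [0.6279, -0.0667, 0.1433]
eef_rot: [[0.093, 0.993, -0.071], [0.782, -0.117, -0.612], [-0.616, 0.001, -0.788]]
wrist_force: [-0.6, 4.1, 6.1]
gripper_width: 0.055
gripper_force: 64.9
```

```bash
cat >> h.py <<'E'
def plc(xback,h,e): return W(xback+.020,0,h),tilt(u,math.radians(e),True)
def grasp_state():
    s=log();R=np.array(s['eef_rot']);g=np.array(s['position'])+.155*R[:,2]
    print(s['time_s'],'grasp',np.round(g,4),'rack',np.round([(g-O)@u,(g-O)@v,g[2]],4),'w',round(s['gripper_width'],4),'F',round(s['gripper_force']),np.round(s['wrist_force'],1))
    return g,R,s
E
python3 - <<'E'
from h import *
g,R,s=grasp_state();gf,_=fit()
V=np.c_[-u,v,-k];P,RP=plc(.004,.068+.06,38)
n=np.array([.59,-.09,.24])
M=[(g+[0,0,.14],R,-1),(n,V,-1),(W(.06,0,.24),RP,-1),(P,RP,-1),(P-[0,0,.058],RP,-1)]
q=None
for p,T,c in M: q,c=ik(p-.155*T[:,2],T,gf,s['joint_pos'] if q is None else q);print(np.round(q,2),'%.0e'%c)
legs(M)
E
```

```text
10.9333 grasp [ 0.6169 -0.1616  0.0212] rack [0.4331 0.1741 0.0212] w 0.055 F 65 [-0.6  4.1  6.1]
[-0.02  0.59  1.56 -0.73  1.17  0.45] 3e-20
[-0.27  0.36  1.53  0.    1.25 -0.03] 8e-24
[-0.21  0.38  1.94  1.06  1.12 -0.62] 4e-26
[-0.13  0.59  2.    1.26  0.97 -0.88] 6e-20
[-0.13  0.71  2.01  1.35  0.93 -1.04] 4e-30
[-0.78, 0.0, -1.0, 0.0, 0.0, 0.0, -1] rows>=3.0
[-0.08, 0.0, -0.1, 0.0, 0.0, 0.0, -1] rows>=0.3
[-0.91, -0.35, -0.71, 0.013, 0.211, 0.037, -1] rows>=5.4
[1.0, -0.7, 0.32, 0.0, 0.154, -0.0, -1] rows>=3.9
[0.65, -0.61, 0.65, 0.0, 0.135, -0.0, -1] rows>=3.4
[-0.66, -0.0, 0.97, 0.0, -0.0, -0.0, -1] rows>=2.8
[-0.46, -0.0, 0.36, 0.0, -0.0, -0.0, -1] rows>=1.4
```

Emit:
servo_tool(
  plan=[
    [[-0.4,0,-0.5,0,0,0,-1],[-0.78,0,-1.0,0,0,0,-1],[-0.78,0,-1.0,0,0,0,-1],[-0.78,0,-1.0,0,0,0,-1],[-0.78,0,-1.0,0,0,0,-1]],
  ],
)

```text
time_s: 11.35
position: [0.6288, -0.0669, 0.2723]
eef_rot: [[0.097, 0.993, -0.067], [0.782, -0.117, -0.612], [-0.615, 0.007, -0.788]]
wrist_force: [0.5, -0.5, -1.2]
gripper_width: 0.0549
gripper_force: 64.4
```

Emit:
servo_tool(
  plan=[
    [[-0.91,-0.35,-0.71,0.013,0.211,0.037,-1],[-0.91,-0.35,-0.71,0.013,0.211,0.037,-1],[-0.91,-0.35,-0.71,0.013,0.211,0.037,-1],[-0.91,-0.35,-0.71,0.013,0.211,0.037,-1],[-0.91,-0.35,-0.71,0.013,0.211,0.037,-1],[-0.91,-0.35,-0.71,0.013,0.211,0.037,-1],[-0.91,-0.35,-0.71,0.013,0.211,0.037,-1],[-0.91,-0.35,-0.71,0.013,0.211,0.037,-1]],
  ],
)

```text
time_s: 12.02
position: [0.5888, -0.0913, 0.3793]
eef_rot: [[0.238, 0.971, -0.004], [0.971, -0.238, -0.001], [-0.002, -0.004, -1.0]]
wrist_force: [-0.6, 0.6, -1.9]
gripper_width: 0.0548
gripper_force: 64.3
```

Run:
```python
from h import *
g,R,s=grasp_state();gf,_=fit()
P,RP=plc(.005,.068+.06,38)
legs([(W(.06,0,.25),RP,-1),(P,RP,-1),(P-[0,0,.058],RP,-1)])
```

```text
12.0167 grasp [ 0.5881 -0.0914  0.2243] rack [0.3717 0.1296 0.2243] w 0.0548 F 64 [-0.6  0.6 -1.9]
[1.0, -0.69, 0.18, -0.0, 0.153, -0.001, -1] rows>=3.8
[0.72, -0.61, 0.55, -0.001, 0.136, -0.001, -1] rows>=3.4
[-0.73, -0.0, 1.0, 0.0, 0.0, 0.0, -1] rows>=3.0
[-0.02, -0.0, 0.03, 0.0, 0.0, 0.0, -1] rows>=0.1
[-0.46, -0.01, 0.36, 0.0, 0.0, 0.0, -1] rows>=1.4
```

Emit:
servo_tool(
  plan=[
    [[1.0,-0.69,0.18,0,0.153,-0.001,-1],[1.0,-0.69,0.18,0,0.153,-0.001,-1],[1.0,-0.69,0.18,0,0.153,-0.001,-1],[1.0,-0.69,0.18,0,0.153,-0.001,-1],[1.0,-0.69,0.18,0,0.153,-0.001,-1],[1.0,-0.69,0.18,0,0.153,-0.001,-1],[1.0,-0.69,0.18,0,0.153,-0.001,-1]],
  ],
)

```text
time_s: 12.6
position: [0.5465, 0.0223, 0.3625]
eef_rot: [[0.207, 0.972, 0.107], [0.864, -0.233, 0.446], [0.458, -0.0, -0.889]]
wrist_force: [-0.2, 0.1, -0.2]
gripper_width: 0.0551
gripper_force: 64.4
```

Emit:
servo_tool(
  plan=[
    [[0.72,-0.61,0.55,-0.001,0.136,-0.001,-1],[0.72,-0.61,0.55,-0.001,0.136,-0.001,-1],[0.72,-0.61,0.55,-0.001,0.136,-0.001,-1],[0.72,-0.61,0.55,-0.001,0.136,-0.001,-1],[0.72,-0.61,0.55,-0.001,0.136,-0.001,-1],[0.72,-0.61,0.55,-0.001,0.136,-0.001,-1],[0.72,-0.61,0.55,-0.001,0.136,-0.001,-1],[0.72,-0.61,0.55,-0.001,0.136,-0.001,-1]],
  ],
)

```text
time_s: 13.27
position: [0.5086, 0.1231, 0.348]
eef_rot: [[0.139, 0.972, 0.187], [0.601, -0.233, 0.764], [0.787, 0.006, -0.617]]
wrist_force: [0.4, 0.1, -2.1]
gripper_width: 0.0545
gripper_force: 69.2
```

Run:
```python
from h import *
g,R,s=grasp_state()
P,RP=plc(.005,.068+.06,38)
legs([(P,RP,-1),(P-[0,0,.058],RP,-1)])
im=arm.camera("scene");m=arm.camera_model("scene")
cv2.imwrite('pics/s3.png',cv2.resize(im[60:220,180:380],None,fx=4,fy=4,interpolation=cv2.INTER_CUBIC)[...,::-1])
```

```text
13.2667 grasp [0.5377 0.2416 0.2524] rack [0.0598 0.0023 0.2524] w 0.0545 F 69 [ 0.4  0.1 -2.1]
[-0.74, -0.03, 1.0, 0.001, 0.001, 0.002, -1] rows>=3.0
[-0.03, 0.0, 0.04, -0.0, -0.0, -0.0, -1] rows>=0.1
[-0.45, 0.0, 0.36, -0.0, -0.0, -0.0, -1] rows>=1.4
```

View pics/s3.png

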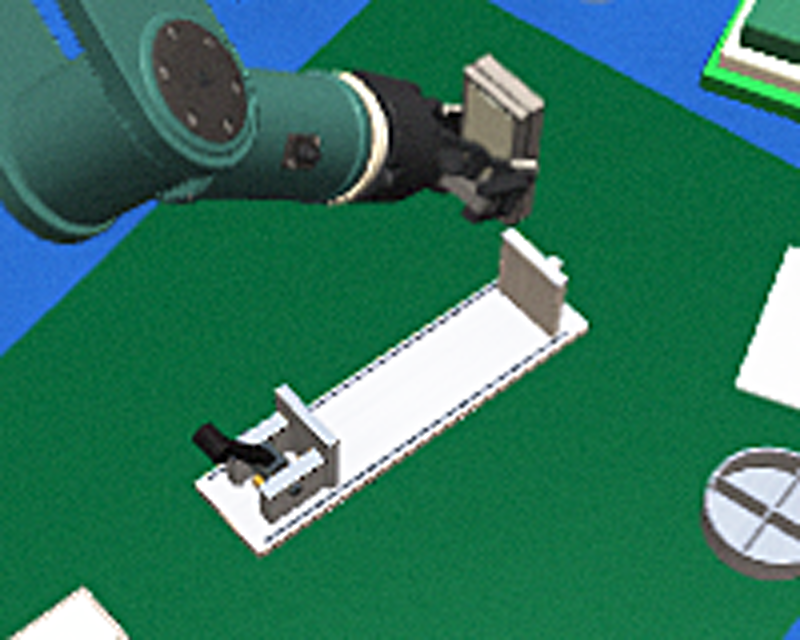

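Scene crop: case held upright above the fixed end, lid toward the stop, lever and stop clear of the arm.

Emit:
servo_tool(
  plan=[
    [[-0.74,-0.03,1.0,0.001,0.001,0.002,-1],[-0.74,-0.03,1.0,0.001,0.001,0.002,-1],[-0.74,-0.03,1.0,0.001,0.001,0.002,-1],[-0.74,-0.03,1.0,0.001,0.001,0.002,-1],[-0.74,-0.03,1.0,0.001,0.001,0.002,-1]],
  ],
)

```text
time_s: 13.73
position: [0.5126, 0.1569, 0.2261]
eef_rot: [[0.15, 0.972, 0.18], [0.595, -0.234, 0.769], [0.79, -0.008, -0.613]]
wrist_force: [-0.3, 0.4, -0.5]
gripper_width: 0.0545
gripper_force: 69.1
```

Emit:
servo_tool(
  plan=[
    [[-0.2,0,0.18,0,0,0,-1],[-0.36,0,0.3,0,0,0,-1],[-0.44,0,0.37,0,0,0,-1],[-0.44,0,0.37,0,0,0,-1],[-0.44,0,0.37,0,0,0,-1]],
  ],
)

```text
time_s: 14.15
position: [0.5146, 0.1584, 0.1728]
eef_rot: [[0.143, 0.972, 0.187], [0.595, -0.235, 0.769], [0.791, 0.001, -0.612]]
wrist_force: [1.0, -0.2, -1.3]
gripper_width: 0.0545
gripper_force: 69.3
```

Run:
```python
from h import *
g,R,s=grasp_state()
P,RP=plc(.005,.068,38)
legs([(P,RP,-1)])
```

```text
14.15 grasp [0.5435 0.2776 0.078 ] rack [ 0.0235 -0.0005  0.078 ] w 0.0545 F 69 [ 1.  -0.2 -1.3]
[-0.08, 0.01, 0.05, 0.0, -0.002, 0.0, -1] rows>=0.2
```

Emit:
servo_tool(
  plan=[
    [[-0.03,0,0.02,0,0,0,-1],[-0.05,0,0.04,0,0,0,-1],[-0.06,0,0.05,0,0,0,-1],[-0.07,0,0.05,0,0,0,-1],[-0.07,0,0.05,0,0,0,-1]],
  ],
)

```text
time_s: 14.57
position: [0.5141, 0.1586, 0.1638]
eef_rot: [[0.144, 0.972, 0.186], [0.592, -0.235, 0.771], [0.793, -0.0, -0.609]]
wrist_force: [-0.4, -5.2, 12.2]
gripper_width: 0.0549
gripper_force: 70.6
```

Emit:
servo_tool(
  plan=[
    [[-0.01,0,0.01,0,0,0,-1],[-0.01,0,0.01,0,0,0,-1],[-0.01,0,0.01,0,0,0,-1]],
  ],
)

```text
time_s: 14.82
position: [0.5141, 0.1586, 0.1635]
eef_rot: [[0.143, 0.972, 0.187], [0.59, -0.235, 0.772], [0.794, -0.0, -0.607]]
wrist_force: [-4.1, -11.5, 22.7]
gripper_width: 0.0548
gripper_force: 71.9
```

Run:
```python
from h import *
g,R,s=grasp_state()
```

```text
14.8167 grasp [0.5431 0.2783 0.0694] rack [ 0.0229 -0.0011  0.0694] w 0.0548 F 72 [ -4.1 -11.5  22.7]
```

Emit:
servo_tool(
  plan=[
    [[0.01,0,-0.01,0,0,0,-1],[0.01,0,-0.01,0,0,0,0.2],[0.01,0,-0.01,0,0,0,1],[0.01,0,-0.01,0,0,0,1],[0.01,0,-0.01,0,0,0,1],[0.01,0,-0.01,0,0,0,1],[0.1,0,-0.08,0,0,0,1],[0.3,0,-0.24,0,0,0,1],[0.6,0,-0.47,0,0,0,1],[0.9,0,-0.7,0,0,0,1],[1.0,0,-0.78,0,0,0,1],[1.0,0,-0.78,0,0,0,1]],
  ],
)

```text
time_s: 15.82
position: [0.5143, 0.1585, 0.2904]
eef_rot: [[0.14, 0.972, 0.187], [0.595, -0.234, 0.769], [0.791, 0.004, -0.612]]
wrist_force: [-0.9, 0.1, 0.4]
gripper_width: 0.0855
gripper_force: 0.0
```

Run:
```python
from h import *
g,R,s=grasp_state();gf,_=fit()
im=arm.camera("scene");cv2.imwrite('pics/s4.png',cv2.resize(im[60:220,180:380],None,fx=4,fy=4,interpolation=cv2.INTER_CUBIC)[...,::-1])
for n in("top","scene"):
    _,o=whites(n,lo=150)
    for r in o:
        if r[0]<650 and r[1]<0: print(n,np.round(r[:5],1))
```

```text
15.8167 grasp [0.5433 0.2776 0.1956] rack [ 0.0235 -0.0007  0.1956] w 0.0855 F 0 [-0.9  0.1  0.4]
top [ 434.8 -312.9   65.3   57.2   78.3]
top [ 457.1 -140.3   82.3   58.6   77.3]
top [ 602.3 -333.9   96.2   58.1  -63.8]
top [ 619.5 -607.4  127.6   19.7   21.1]
scene [ 601.2 -334.5   96.4   56.7  -63.8]
scene [ 434.5 -314.5   63.6   56.3   78.4]
scene [ 457.4 -142.1   78.8   54.4   77.7]
```

View pics/s4.png

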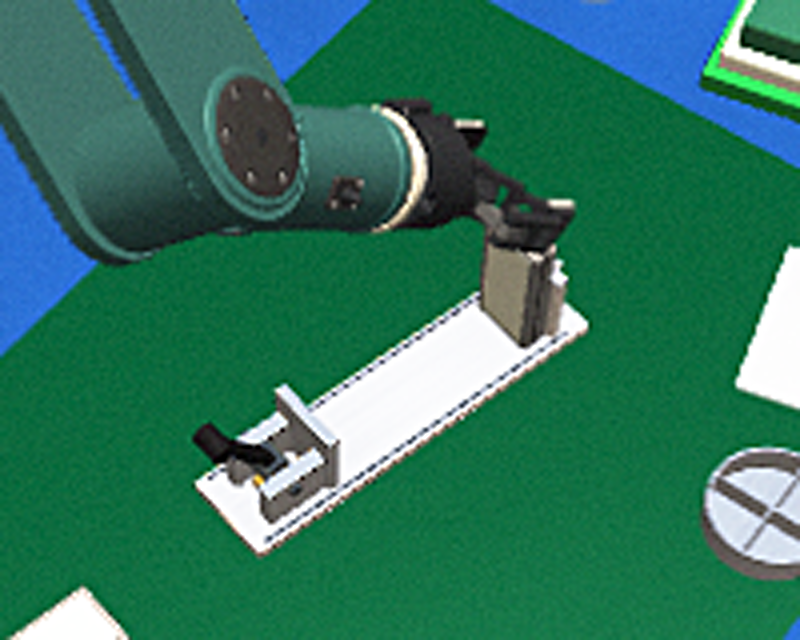

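Scene crop: case A stands against the fixed end, lid toward the stop, hand clear above it.

```bash
cat >> h.py <<'E'
def check(M,q,gf):
    for p,T,c in M: q,cc=ik(p-.155*T[:,2],T,gf,q);print(np.round(q,2),'%.0e'%cc)
E
python3 - <<'E'
from h import *
g,R,s=grasp_state();gf,_=fit()
G,RB=pick(601.7,-334.1,116.5,45)
V=RD;VB=pick(0,0,116.5,0)[1]
M=[(np.array([.56,.03,.25]),V,1),(np.array([.56,-.22,.22]),VB,1),(G-.08*RB[:,2]+[0,0,.02],RB,1),(G,RB,1)]
check(M,s['joint_pos'],gf);legs(M)
E
```

```text
15.9667 grasp [0.5415 0.2775 0.1912] rack [ 0.0241 -0.0025  0.1912] w 0.0854 F 0 [-1.4 -0.   0.1]
[-0.07  0.3   1.6   0.    1.24  0.17] 5e-29
[-0.49  0.39  1.54  0.    1.21  2.19] 6e-23
[-0.76  1.11  0.64  0.29  2.13  1.98] 4e-17
[-0.74  1.11  0.86  0.27  1.91  1.93] 2e-22
[0.15, 0.46, -1.0, -0.001, -0.178, -0.0, 1] rows>=4.5
[-0.26, 0.29, -0.58, -0.0, -0.112, -0.0, 1] rows>=2.8
[-1.0, 0.25, 0.12, 0.0, 0.0, 0.32, 1] rows>=8.0
[-0.34, 1.0, 0.13, 0.0, 0.0, 0.329, 1] rows>=8.3
[0.27, 0.31, 0.05, 0.0, 0.0, 0.128, 1] rows>=3.2
[1.0, 0.05, 0.59, 0.0, -0.087, -0.0, 1] rows>=2.8
[1.0, 0.04, 0.26, 0.0, -0.078, -0.0, 1] rows>=2.5
[1.0, 0.04, 0.02, 0.0, -0.075, -0.0, 1] rows>=2.4
[0.13, 0.01, -0.03, 0.0, -0.01, -0.0, 1] rows>=0.3
[0.14, -0.0, 0.94, 0.0, 0.0, -0.0, 1] rows>=2.3
```

Emit:
servo_tool(
  plan=[
    [[0.15,0.46,-1.0,-0.001,-0.178,0,1],[0.15,0.46,-1.0,-0.001,-0.178,0,1],[0.15,0.46,-1.0,-0.001,-0.178,0,1],[0.15,0.46,-1.0,-0.001,-0.178,0,1],[0.15,0.46,-1.0,-0.001,-0.178,0,1],[0.15,0.46,-1.0,-0.001,-0.178,0,1],[0.15,0.46,-1.0,-0.001,-0.178,0,1]],
  ],
)

```text
time_s: 16.55
position: [0.5416, 0.0804, 0.3585]
eef_rot: [[0.221, 0.972, 0.078], [0.912, -0.234, 0.338], [0.347, -0.003, -0.938]]
wrist_force: [0.5, -0.4, -0.2]
gripper_width: 0.0854
gripper_force: 0.0
```

Emit:
servo_tool(
  plan=[
    [[-0.26,0.29,-0.58,0,-0.112,0,1],[-0.26,0.29,-0.58,0,-0.112,0,1],[-0.26,0.29,-0.58,0,-0.112,0,1],[-0.26,0.29,-0.58,0,-0.112,0,1],[-0.26,0.29,-0.58,0,-0.112,0,1]],
  ],
)

```text
time_s: 16.97
position: [0.5591, 0.0306, 0.4034]
eef_rot: [[0.234, 0.972, -0.004], [0.972, -0.234, 0.006], [0.005, -0.005, -1.0]]
wrist_force: [-1.0, 0.1, 0.1]
gripper_width: 0.085
gripper_force: 0.0
```

Emit:
servo_tool(
  plan=[
    [[-1.0,0.25,0.12,0,0,0.32,1],[-1.0,0.25,0.12,0,0,0.32,1],[-1.0,0.25,0.12,0,0,0.32,1],[-1.0,0.25,0.12,0,0,0.32,1],[-1.0,0.25,0.12,0,0,0.32,1],[-1.0,0.25,0.12,0,0,0.32,1],[-1.0,0.25,0.12,0,0,0.32,1],[-1.0,0.25,0.12,0,0,0.32,1],[-1.0,0.25,0.12,0,0,0.32,1]],
  ],
)

```text
time_s: 17.72
position: [0.5592, -0.0729, 0.3914]
eef_rot: [[0.948, 0.317, -0.003], [0.317, -0.948, 0.006], [-0.001, -0.007, -1.0]]
wrist_force: [0.3, 1.0, -0.1]
gripper_width: 0.0856
gripper_force: 0.0
```

Emit:
servo_tool(
  plan=[
    [[-0.34,1.0,0.13,0,0,0.329,1],[-0.34,1.0,0.13,0,0,0.329,1],[-0.34,1.0,0.13,0,0,0.329,1],[-0.34,1.0,0.13,0,0,0.329,1],[-0.34,1.0,0.13,0,0,0.329,1],[-0.34,1.0,0.13,0,0,0.329,1],[-0.34,1.0,0.13,0,0,0.329,1],[-0.34,1.0,0.13,0,0,0.329,1],[-0.34,1.0,0.13,0,0,0.329,1],[-0.34,1.0,0.13,0,0,0.329,1]],
  ],
)

```text
time_s: 18.55
position: [0.5596, -0.1785, 0.379]
eef_rot: [[0.762, -0.647, -0.001], [-0.647, -0.762, 0.004], [-0.004, -0.002, -1.0]]
wrist_force: [-0.4, -0.6, -0.1]
gripper_width: 0.0852
gripper_force: 0.0
```

Emit:
servo_tool(
  plan=[
    [[0.27,0.31,0.05,0,0,0.128,1],[0.27,0.31,0.05,0,0,0.128,1],[0.27,0.31,0.05,0,0,0.128,1],[0.27,0.31,0.05,0,0,0.128,1],[0.27,0.31,0.05,0,0,0.128,1]],
  ],
)

```text
time_s: 18.97
position: [0.5602, -0.22, 0.3744]
eef_rot: [[0.448, -0.894, -0.001], [-0.894, -0.448, 0.003], [-0.003, -0.001, -1.0]]
wrist_force: [-0.5, -0.1, -0.0]
gripper_width: 0.0858
gripper_force: 0.0
```

Run:
```python
from h import *
g,R,s=grasp_state();gf,_=fit();print(np.round(s['joint_pos'],2))
for n in("scene","wrist"):
    _,o=whites(n,lo=150 if n=="scene" else 1500,hi=60000)
    for r in o:
        if 400<r[0]<650 and -400<r[1]<0: print(n,np.round(r[:5],1))
G,RB=pick(601.7,-334.1,116.5,45)
M=[(G-.08*RB[:,2]+[0,0,.02],RB,1),(G,RB,1)]
legs(M)
```

```text
18.9667 grasp [ 0.5601 -0.2195  0.2194] rack [0.5028 0.1325 0.2194] w 0.0858 F 0 [-0.5 -0.1 -0. ]
[-0.49  0.39  1.54  0.    1.21  2.19]
scene [ 601.2 -334.5   96.4   56.7  -63.8]
scene [ 434.5 -314.5   63.7   56.2   78.3]
wrist [ 454.6 -141.5   78.9   54.1   77.6]
wrist [ 431.4 -314.8   63.3   55.1   78.3]
wrist [ 599.3 -335.9   94.7   55.2  -63.6]
[1.0, 0.05, 0.59, 0.0, -0.087, 0.0, 1] rows>=2.8
[1.0, 0.05, 0.26, 0.0, -0.077, 0.0, 1] rows>=2.5
[1.0, 0.04, 0.01, 0.001, -0.075, 0.001, 1] rows>=2.4
[0.13, 0.01, -0.03, -0.0, -0.01, 0.0, 1] rows>=0.3
[0.14, 0.0, 0.94, -0.0, -0.0, 0.0, 1] rows>=2.3
```

Emit:
servo_tool(
  plan=[
    [[1.0,0.05,0.59,0,-0.087,0,1],[1.0,0.05,0.59,0,-0.087,0,1],[1.0,0.05,0.59,0,-0.087,0,1],[1.0,0.05,0.59,0,-0.087,0,1],[1.0,0.05,0.59,0,-0.087,0,1]],
  ],
)

```text
time_s: 19.48
position: [0.6007, -0.3131, 0.314]
eef_rot: [[0.429, -0.895, -0.122], [-0.861, -0.446, 0.244], [-0.273, 0.0, -0.962]]
wrist_force: [0.5, 0.4, 0.4]
gripper_width: 0.0854
gripper_force: 0.0
```

Emit:
servo_tool(
  plan=[
    [[1.0,0.05,0.26,0,-0.077,0,1],[1.0,0.05,0.26,0,-0.077,0,1],[1.0,0.05,0.26,0,-0.077,0,1],[1.0,0.05,0.26,0,-0.077,0,1],[1.0,0.05,0.26,0,-0.077,0,1]],
  ],
)

```text
time_s: 19.9
position: [0.6361, -0.3934, 0.264]
eef_rot: [[0.389, -0.895, -0.22], [-0.778, -0.447, 0.442], [-0.494, -0.001, -0.87]]
wrist_force: [0.9, 1.2, 0.6]
gripper_width: 0.0852
gripper_force: 0.0
```

Emit:
servo_tool(
  plan=[
    [[1.0,0.04,0.01,0.001,-0.075,0.001,1],[1.0,0.04,0.01,0.001,-0.075,0.001,1],[1.0,0.04,0.01,0.001,-0.075,0.001,1],[1.0,0.04,0.01,0.001,-0.075,0.001,1],[1.13,0.05,-0.02,0.001,-0.085,0.001,1]],
  ],
)

```text
servo_tool: Invalid argument: plan='[[[1.0,0.04,0.01,0.001,-0.075,0.001,1],[1.0,0.04,0.01,0.001,-0.075,0.001,1],[1.0,0.04,0.01,0.001,-0.075,0.001,1],[1.0,0.04,0.01,0.001,-0.075,0.001,1],[1.13,0.05,-0.02,0.001,-0.085,0.001,1]]]' does not match type={"type": "array", "items": {"type": "array", "items": {"type": "array", "items": {"type": "number", "minimum": -1, "maximum": 1}}}}
```

Run:
```python
from h import *
g,R,s=grasp_state()
G,RB=pick(601.2,-334.5,116.5,45)
legs([(G,RB,1)])
```

```text
19.9 grasp [ 0.602  -0.3248  0.1292] rack [0.5953 0.1979 0.1292] w 0.0852 F 0 [0.9 1.2 0.6]
[1.0, 0.05, 0.94, -0.0, -0.084, 0.0, 1] rows>=3.3
[0.03, 0.0, 0.02, -0.0, -0.002, 0.0, 1] rows>=0.1
```

Emit:
servo_tool(
  plan=[
    [[1.0,0.05,0.6,0,-0.084,0,1],[1.0,0.05,0.6,0,-0.084,0,1],[1.0,0.05,0.6,0,-0.084,0,1],[1.0,0.05,0.75,0,-0.084,0,1],[1.0,0.05,0.94,0,-0.084,0,1],[1.0,0.05,0.94,0,-0.084,0,1],[1.0,0.05,0.94,0,-0.084,0,1]],
  ],
)

```text
time_s: 20.48
position: [0.6503, -0.4306, 0.1353]
eef_rot: [[0.319, -0.894, -0.315], [-0.636, -0.448, 0.629], [-0.703, -0.001, -0.711]]
wrist_force: [0.7, -0.1, -0.0]
gripper_width: 0.0853
gripper_force: 0.0
```

Run:
```python
from h import *
g,R,s=grasp_state()
G,RB=pick(601.2,-334.5,116.5,45)
legs([(G,RB,1)])
```

```text
20.4833 grasp [ 0.6015 -0.3332  0.0251] rack [0.6035 0.1994 0.0251] w 0.0853 F 0 [ 0.7 -0.1 -0. ]
[0.05, 0.01, 0.03, 0.0, -0.002, 0.001, 1] rows>=0.1
```

Emit:
servo_tool(
  plan=[
    [[0.05,0.01,0.03,0,-0.002,0,1],[0.05,0.01,0.03,0,-0.002,0,1],[0.05,0.01,0.03,0,-0.002,0,-1],[0.05,0.01,0.03,0,-0.002,0,-1],[0.05,0.01,0.03,0,-0.002,0,-1],[0.05,0.01,0.03,0,-0.002,0,-1],[0.05,0.01,0.03,0,-0.002,0,-1],[0.05,0.01,0.03,0,-0.002,0,-1]],
  ],
)

```text
time_s: 21.15
position: [0.6499, -0.435, 0.1291]
eef_rot: [[0.316, -0.895, -0.314], [-0.634, -0.446, 0.632], [-0.706, -0.001, -0.708]]
wrist_force: [1.1, -2.7, 6.9]
gripper_width: 0.0548
gripper_force: 64.1
```

Emit:
servo_tool(
  plan=[
    [[-0.2,0,-0.2,0,0,0,-1],[-0.5,0,-0.5,0,0,0,-1],[-0.9,0,-0.9,0,0,0,-1],[-0.9,0,-0.9,0,0,0,-1],[-0.9,0,-0.9,0,0,0,-1],[-0.9,0,-0.9,0,0,0,-1]],
  ],
)

```text
time_s: 21.65
position: [0.6498, -0.4346, 0.2561]
eef_rot: [[0.317, -0.895, -0.314], [-0.634, -0.446, 0.631], [-0.705, -0.001, -0.709]]
wrist_force: [0.7, 0.5, -2.3]
gripper_width: 0.0549
gripper_force: 63.4
```

Run:
```python
from h import *
g,R,s=grasp_state();gf,_=fit()
P,RP=plc(.028,.060+.06,45);VB=pick(0,0,116.5,0)[1]
M=[(np.array([.56,-.20,.25]),VB,-1),(np.array([.56,-.0,.25]),RD,-1),(W(.08,0,.24),RP,-1),(P,RP,-1)]
check(M,s['joint_pos'],gf);legs(M)
```

```text
21.65 grasp [ 0.6011 -0.3368  0.1462] rack [0.6071 0.1999 0.1462] w 0.0549 F 63 [ 0.7  0.5 -2.3]
[-0.46  0.35  1.52  0.    1.27  2.22] 4e-18
[-0.12  0.3   1.6  -0.    1.24  0.11] 3e-23
[-0.19  0.32  1.91  0.92  1.09 -0.48] 2e-30
[-0.12  0.54  1.98  1.12  0.9  -0.75] 6e-19
[-1.0, -0.09, 0.25, -0.0, 0.088, -0.0, -1] rows>=2.5
[-1.0, -0.08, -0.03, -0.0, 0.086, -0.0, -1] rows>=2.4
[-0.84, -0.07, -0.26, -0.0, 0.075, -0.0, -1] rows>=2.1
[-1.0, -0.5, 0.0, -0.0, -0.0, -0.434, -1] rows>=10.9
[0.22, -0.85, 0.0, -0.0, -0.0, -0.343, -1] rows>=8.6
[1.0, -0.81, 0.55, 0.0, 0.249, -0.0, -1] rows>=6.3
[-0.0, 0.0, 0.0, 0.0, 0.001, -0.0, -1] rows>=0.0
[-0.58, 0.0, 1.0, 0.0, -0.0, -0.0, -1] rows>=2.8
[-0.05, 0.0, 0.08, 0.0, -0.0, -0.0, -1] rows>=0.2
```

Emit:
servo_tool(
  plan=[
    [[-1.0,-0.09,0.25,0,0.088,0,-1],[-1.0,-0.09,0.25,0,0.088,0,-1],[-1.0,-0.09,0.25,0,0.088,0,-1],[-1.0,-0.09,0.25,0,0.088,0,-1],[-1.0,-0.09,0.25,0,0.088,0,-1]],
  ],
)

```text
time_s: 22.07
position: [0.6179, -0.35, 0.3072]
eef_rot: [[0.389, -0.895, -0.219], [-0.781, -0.447, 0.437], [-0.489, 0.001, -0.872]]
wrist_force: [-0.2, 0.1, 0.2]
gripper_width: 0.0549
gripper_force: 63.5
```

Emit:
servo_tool(
  plan=[
    [[-1.0,-0.08,-0.03,0,0.086,0,-1],[-1.0,-0.08,-0.03,0,0.086,0,-1],[-1.0,-0.08,-0.03,0,0.086,0,-1],[-1.0,-0.08,-0.03,0,0.086,0,-1]],
  ],
)

```text
time_s: 22.4
position: [0.5865, -0.2686, 0.3599]
eef_rot: [[0.435, -0.894, -0.107], [-0.869, -0.447, 0.212], [-0.238, 0.0, -0.971]]
wrist_force: [0.3, 0.5, 0.3]
gripper_width: 0.0552
gripper_force: 63.6
```

Emit:
servo_tool(
  plan=[
    [[-0.84,-0.07,-0.26,0,0.075,0,-1],[-0.84,-0.07,-0.26,0,0.075,0,-1],[-0.84,-0.07,-0.26,0,0.075,0,-1],[-0.84,-0.07,-0.26,0,0.075,0,-1]],
  ],
)

```text
time_s: 22.73
position: [0.5599, -0.1996, 0.4046]
eef_rot: [[0.447, -0.894, -0.002], [-0.894, -0.447, 0.004], [-0.004, 0.001, -1.0]]
wrist_force: [0.7, -0.6, -1.3]
gripper_width: 0.0551
gripper_force: 63.6
```

Emit:
servo_tool(
  plan=[
    [[-1.0,-0.5,0,0,0,-0.434,-1],[-1.0,-0.5,0,0,0,-0.434,-1],[-1.0,-0.5,0,0,0,-0.434,-1],[-1.0,-0.5,0,0,0,-0.434,-1],[-1.0,-0.5,0,0,0,-0.434,-1],[-1.0,-0.5,0,0,0,-0.434,-1],[-1.0,-0.5,0,0,0,-0.434,-1],[-1.0,-0.5,0,0,0,-0.434,-1],[-1.0,-0.5,0,0,0,-0.434,-1],[-1.0,-0.5,0,0,0,-0.434,-1],[-1.0,-0.5,0,0,0,-0.434,-1],[-1.0,-0.5,0,0,0,-0.434,-1]],
  ],
)

```text
time_s: 23.73
position: [0.5613, -0.0907, 0.4029]
eef_rot: [[0.967, 0.254, -0.005], [0.254, -0.967, 0.004], [-0.004, -0.005, -1.0]]
wrist_force: [0.4, -0.8, -1.9]
gripper_width: 0.0547
gripper_force: 63.7
```

Emit:
servo_tool(
  plan=[
    [[0.22,-0.85,0,0,0,-0.343,-1],[0.22,-0.85,0,0,0,-0.343,-1],[0.22,-0.85,0,0,0,-0.343,-1],[0.22,-0.85,0,0,0,-0.343,-1],[0.22,-0.85,0,0,0,-0.343,-1],[0.22,-0.85,0,0,0,-0.343,-1],[0.22,-0.85,0,0,0,-0.343,-1],[0.22,-0.85,0,0,0,-0.343,-1],[0.22,-0.85,0,0,0,-0.343,-1],[0.22,-0.85,0,0,0,-0.343,-1],[0.22,-0.85,0,0,0,-0.343,-1]],
  ],
)

```text
time_s: 24.65
position: [0.5607, -0.0017, 0.4041]
eef_rot: [[0.242, 0.97, -0.003], [0.97, -0.242, 0.003], [0.002, -0.004, -1.0]]
wrist_force: [0.0, 0.1, -0.5]
gripper_width: 0.055
gripper_force: 63.9
```

Run:
```python
from h import *
g,R,s=grasp_state();gf,_=fit()
P,RP=plc(.028,.060+.06,45)
M=[(W(.08,0,.25),RP,-1),(P,RP,-1),(P-[0,0,.05],RP,-1)]
check(M,s['joint_pos'],gf);legs(M)
```

```text
24.65 grasp [ 0.5602 -0.0012  0.2491] rack [0.2905 0.0812 0.2491] w 0.055 F 64 [ 0.   0.1 -0.5]
[-0.19  0.31  1.9   0.91  1.11 -0.46] 7e-31
[-0.12  0.54  1.98  1.12  0.9  -0.75] 1e-30
[-0.12  0.64  2.    1.21  0.85 -0.89] 4e-30
[1.0, -0.82, 0.45, -0.0, 0.248, -0.003, -1] rows>=6.2
[0.0, -0.0, 0.0, -0.0, 0.001, 0.0, -1] rows>=0.0
[-0.6, -0.0, 1.0, -0.0, 0.0, 0.0, -1] rows>=2.8
[-0.09, -0.0, 0.15, -0.0, 0.0, 0.0, -1] rows>=0.4
[-0.35, -0.0, 0.35, -0.0, 0.0, 0.0, -1] rows>=1.2
```

Emit:
servo_tool(
  plan=[
    [[1.0,-0.82,0.45,0,0.249,-0.003,-1],[1.0,-0.82,0.45,0,0.249,-0.003,-1],[1.0,-0.82,0.45,0,0.249,-0.003,-1],[1.0,-0.82,0.45,0,0.249,-0.003,-1],[1.0,-0.82,0.45,0,0.249,-0.003,-1],[1.0,-0.82,0.45,0,0.249,-0.003,-1],[1.0,-0.82,0.45,0,0.249,-0.003,-1],[1.0,-0.82,0.45,0,0.249,-0.003,-1],[1.0,-0.82,0.45,0,0.249,-0.003,-1],[1.0,-0.82,0.45,0,0.249,-0.003,-1]],
  ],
)

```text
time_s: 25.48
position: [0.5042, 0.1157, 0.3605]
eef_rot: [[0.162, 0.973, 0.162], [0.69, -0.229, 0.687], [0.705, 0.001, -0.709]]
wrist_force: [-0.8, 0.5, -0.9]
gripper_width: 0.0548
gripper_force: 63.9
```

Emit:
servo_tool(
  plan=[
    [[-0.6,0,1.0,0,0,0,-1],[-0.6,0,1.0,0,0,0,-1],[-0.6,0,1.0,0,0,0,-1],[-0.6,0,1.0,0,0,0,-1],[-0.6,0,1.0,0,0,0,-1],[-0.6,0,1.0,0,0,0,-1]],
  ],
)

```text
time_s: 25.98
position: [0.5109, 0.1436, 0.2488]
eef_rot: [[0.159, 0.974, 0.163], [0.689, -0.228, 0.688], [0.707, 0.002, -0.707]]
wrist_force: [0.1, -1.1, -0.5]
gripper_width: 0.0554
gripper_force: 63.9
```

Run:
```python
from h import *
g,R,s=grasp_state()
P,RP=plc(.028,.060+.06,45)
legs([(P-[0,0,.052],RP,-1)])
im=arm.camera("scene");cv2.imwrite('pics/s5.png',cv2.resize(im[60:220,180:380],None,fx=4,fy=4,interpolation=cv2.INTER_CUBIC)[...,::-1])
```

```text
25.9833 grasp [0.5361 0.2503 0.1392] rack [ 0.0518 -0.0012  0.1392] w 0.0554 F 64 [ 0.1 -1.1 -0.5]
[-0.48, 0.01, 0.53, -0.001, 0.0, 0.002, -1] rows>=1.7
```

Emit:
servo_tool(
  plan=[
    [[-0.2,0,0.22,-0.001,0,0.002,-1],[-0.36,0.01,0.4,-0.001,0,0.002,-1],[-0.46,0.01,0.51,-0.001,0,0.002,-1],[-0.49,0.01,0.54,-0.001,0,0.002,-1],[-0.51,0.01,0.56,-0.001,0,0.002,-1],[-0.51,0.01,0.56,-0.001,0,0.002,-1]],
  ],
)

```text
time_s: 26.53
position: [0.5128, 0.1464, 0.173]
eef_rot: [[0.165, 0.972, 0.167], [0.687, -0.235, 0.687], [0.707, 0.001, -0.707]]
wrist_force: [0.1, -0.6, -1.5]
gripper_width: 0.0549
gripper_force: 64.0
```

Emit:
servo_tool(
  plan=[
    [[-0.01,0,0.01,0,0,0,-1],[-0.01,0,0.01,0,0,0,-1],[-0.01,0,0.01,0,0,0,-1]],
  ],
)

```text
time_s: 26.78
position: [0.5129, 0.1465, 0.1718]
eef_rot: [[0.165, 0.972, 0.167], [0.687, -0.235, 0.688], [0.708, 0.002, -0.707]]
wrist_force: [-0.7, -3.0, 7.6]
gripper_width: 0.0548
gripper_force: 64.6
```

Run:
```python
from h import *
g,R,s=grasp_state()
```

```text
26.7833 grasp [0.5388 0.2531 0.0622] rack [0.0484 0.0007 0.0622] w 0.0548 F 65 [-0.7 -3.   7.6]
```

Touching down at the predicted height. Release and rise.

Emit:
servo_tool(
  plan=[
    [[0,0,0,0,0,0,0.2],[0,0,0,0,0,0,1],[0,0,0,0,0,0,1],[0,0,0,0,0,0,1],[0,0,0,0,0,0,1],[0.1,0,-0.1,0,0,0,1],[0.3,0,-0.3,0,0,0,1],[0.6,0,-0.6,0,0,0,1],[0.9,0,-0.9,0,0,0,1],[1,0,-1,0,0,0,1],[1,0,-1,0,0,0,1]],
  ],
)

```text
time_s: 27.7
position: [0.5134, 0.1468, 0.3159]
eef_rot: [[0.161, 0.972, 0.17], [0.688, -0.234, 0.687], [0.708, 0.007, -0.706]]
wrist_force: [0.0, 0.0, -0.7]
gripper_width: 0.0856
gripper_force: 0.0
```

Run:
```python
from h import *
g,R,s=grasp_state();gf,_=fit()
im=arm.camera("scene");cv2.imwrite('pics/s6.png',cv2.resize(im[60:220,180:380],None,fx=4,fy=4,interpolation=cv2.INTER_CUBIC)[...,::-1])
for n in("top","scene"):
    _,o=whites(n,lo=150)
    for r in o:
        if r[0]<650 and -400<r[1]<0: print(n,np.round(r[:5],1))
G,RC=pick(457.2,-141.3,77.5-180,38,.004)
M=[(np.array([.53,.0,.25]),RD,1),(G-.09*RC[:,2]+[0,0,.02],RC,1),(G,RC,1)]
check(M,s['joint_pos'],gf);legs(M)
```

```text
27.7 grasp [0.5398 0.2533 0.2064] rack [0.048  0.0016 0.2064] w 0.0856 F 0 [ 0.   0.  -0.7]
top [ 434.8 -312.9   65.1   57.1   78.2]
top [ 457.1 -140.3   82.3   58.6   77.3]
scene [ 434.5 -314.5   63.7   56.2   78.3]
scene [ 457.  -142.1   79.    55.2   77.7]
[-0.13  0.26  1.66  0.    1.22  0.11] 7e-31
[ 0.12  0.55  1.85 -0.71  1.11  0.78] 1e-29
[ 0.01  0.7   1.93 -0.87  0.9   0.93] 7e-27
[-0.19, 0.32, -1.0, -0.0, -0.152, 0.0, 1] rows>=3.8
[-0.41, 0.2, -0.51, -0.001, -0.098, 0.0, 1] rows>=2.5
[0.0, -0.24, 1.0, -0.001, -0.123, -0.003, 1] rows>=3.1
[0.28, -0.17, 0.66, -0.001, -0.088, -0.003, 1] rows>=2.2
[0.12, -0.0, 1.0, 0.0, 0.0, 0.0, 1] rows>=2.4
[0.0, -0.0, 0.06, 0.0, 0.0, 0.0, 1] rows>=0.1
```

View pics/s6.png

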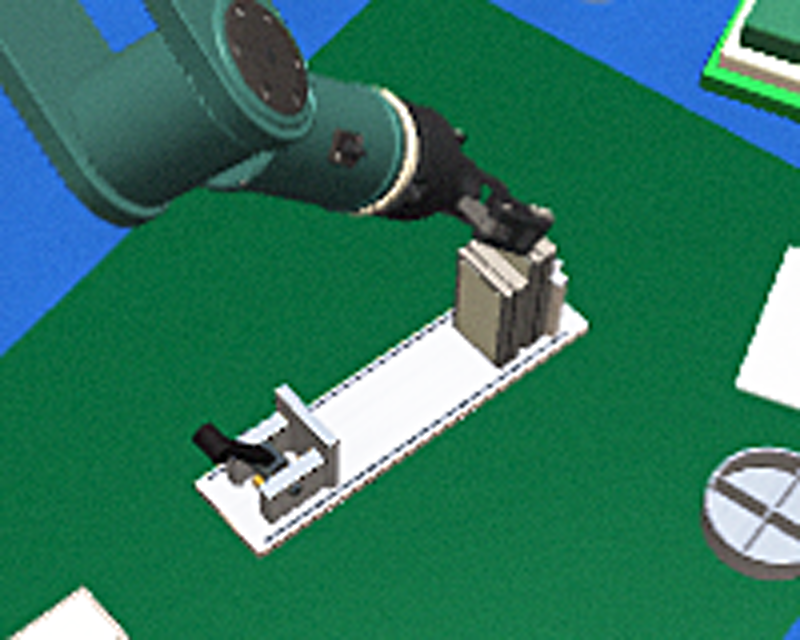

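Scene crop: A and B stand in a row at the fixed end; stop and lever undisturbed. For C, leaning toward the rack would come too close to the lever, so I pick it leaning the other way.

Run:
```python
from h import *
g,R,s=grasp_state();gf,_=fit()
G,RC=pick(457.2,-141.3,77.5,45,.004)
Vy=lambda a:pick(0,0,a,0)[1]
M=[(np.array([.54,.02,.25]),RD,1),(np.array([.53,-.03,.25]),Vy(180),1),(np.array([.50,-.08,.25]),Vy(110),1),(G-.09*RC[:,2]+[0,0,.02],RC,1),(G,RC,1)]
check(M,s['joint_pos'],gf);legs(M)
```

```text
27.85 grasp [0.5372 0.2532 0.2013] rack [ 0.0487 -0.0009  0.2013] w 0.0855 F 0 [-0.4 -0.3 -0.4]
[-0.09  0.27  1.64  0.    1.23  0.15] 9e-31
[-0.19  0.26  1.66  0.    1.22  1.38] 4e-29
[-0.3   0.22  1.71  0.    1.21  2.5 ] 3e-27
[-0.98  0.67  1.72  0.55  1.39  2.1 ] 6e-19
[-0.89  0.78  1.82  0.64  1.18  2.02] 2e-24
[-0.11, 0.38, -1.0, -0.0, -0.168, 0.0, 1] rows>=4.2
[-0.29, 0.19, -0.4, -0.001, -0.082, 0.0, 1] rows>=2.1
[-0.51, 0.02, 0.0, 0.001, -0.0, 0.425, 1] rows>=10.7
[-0.3, 0.5, 0.0, -0.0, 0.0, 0.389, 1] rows>=9.8
[1.0, 0.81, 1.0, 0.037, -0.126, 0.088, 1] rows>=4.0
[1.0, 0.37, 0.28, 0.025, -0.085, 0.06, 1] rows>=2.7
[0.4, 0.06, -0.01, 0.009, -0.032, 0.023, 1] rows>=1.0
[0.14, 0.0, 1.0, 0.0, 0.0, -0.0, 1] rows>=2.4
[0.0, 0.0, 0.04, 0.0, 0.0, -0.0, 1] rows>=0.1
```

Emit:
servo_tool(
  plan=[
    [[-0.11,0.38,-1.0,0,-0.168,0,1],[-0.11,0.38,-1.0,0,-0.168,0,1],[-0.11,0.38,-1.0,0,-0.168,0,1],[-0.11,0.38,-1.0,0,-0.168,0,1],[-0.11,0.38,-1.0,0,-0.168,0,1],[-0.11,0.38,-1.0,0,-0.168,0,1],[-0.11,0.38,-1.0,0,-0.168,0,1]],
  ],
)

```text
time_s: 28.43
position: [0.5303, 0.0621, 0.3728]
eef_rot: [[0.227, 0.972, 0.055], [0.94, -0.233, 0.249], [0.255, -0.005, -0.967]]
wrist_force: [-0.6, -0.6, 0.3]
gripper_width: 0.0852
gripper_force: 0.0
```

Emit:
servo_tool(
  plan=[
    [[-0.29,0.19,-0.4,-0.001,-0.082,0,1],[-0.29,0.19,-0.4,-0.001,-0.082,0,1],[-0.29,0.19,-0.4,-0.001,-0.082,0,1],[-0.29,0.19,-0.4,-0.001,-0.082,0,1]],
  ],
)

```text
time_s: 28.77
position: [0.5403, 0.0204, 0.4047]
eef_rot: [[0.234, 0.972, 0.0], [0.972, -0.234, 0.002], [0.002, -0.0, -1.0]]
wrist_force: [0.6, 0.2, -0.7]
gripper_width: 0.0855
gripper_force: 0.0
```

Emit:
servo_tool(
  plan=[
    [[-0.51,0.02,0,0,0,0.425,1],[-0.51,0.02,0,0,0,0.425,1],[-0.51,0.02,0,0,0,0.425,1],[-0.51,0.02,0,0,0,0.425,1],[-0.51,0.02,0,0,0,0.425,1],[-0.51,0.02,0,0,0,0.425,1],[-0.51,0.02,0,0,0,0.425,1],[-0.51,0.02,0,0,0,0.425,1],[-0.51,0.02,0,0,0,0.425,1],[-0.51,0.02,0,0,0,0.425,1],[-0.51,0.02,0,0,0,0.425,1],[-0.51,0.02,0,0,0,0.425,1]],
  ],
)

```text
time_s: 29.77
position: [0.5294, -0.0295, 0.4041]
eef_rot: [[1.0, -0.004, -0.001], [-0.004, -1.0, 0.004], [-0.001, -0.004, -1.0]]
wrist_force: [0.2, 0.3, 0.1]
gripper_width: 0.0856
gripper_force: 0.0
```

Emit:
servo_tool(
  plan=[
    [[-0.3,0.5,0,0,0,0.389,1],[-0.3,0.5,0,0,0,0.389,1],[-0.3,0.5,0,0,0,0.389,1],[-0.3,0.5,0,0,0,0.389,1],[-0.3,0.5,0,0,0,0.389,1],[-0.3,0.5,0,0,0,0.389,1],[-0.3,0.5,0,0,0,0.389,1],[-0.3,0.5,0,0,0,0.389,1],[-0.3,0.5,0,0,0,0.389,1],[-0.3,0.5,0,0,0,0.389,1],[-0.3,0.5,0,0,0,0.389,1],[-0.3,0.5,0,0,0,0.389,1]],
  ],
)

```text
time_s: 30.77
position: [0.4998, -0.0797, 0.4051]
eef_rot: [[0.345, -0.939, 0.001], [-0.939, -0.345, 0.001], [-0.001, -0.001, -1.0]]
wrist_force: [0.7, 0.3, 0.1]
gripper_width: 0.0855
gripper_force: 0.0
```

Emit:
servo_tool(
  plan=[
    [[1.0,0.81,1.0,0.037,-0.126,0.088,1],[1.0,0.81,1.0,0.037,-0.126,0.088,1],[1.0,0.81,1.0,0.037,-0.126,0.088,1],[1.0,0.81,1.0,0.037,-0.126,0.088,1],[1.0,0.81,1.0,0.037,-0.126,0.088,1],[1.0,0.81,1.0,0.037,-0.126,0.088,1],[1.0,0.81,1.0,0.037,-0.126,0.088,1]],
  ],
)

```text
time_s: 31.35
position: [0.4583, -0.2017, 0.306]
eef_rot: [[0.076, -0.997, 0.033], [-0.916, -0.056, 0.398], [-0.395, -0.061, -0.917]]
wrist_force: [0.8, -0.2, 0.9]
gripper_width: 0.0851
gripper_force: 0.0
```

Run:
```python
from h import *
g,R,s=grasp_state();gf,_=fit()
for n in("scene","wrist"):
    _,o=whites(n,lo=150 if n=="scene" else 1000,hi=60000)
    for r in o:
        if 400<r[0]<650 and -400<r[1]<0: print(n,np.round(r[:5],1))
G,RC=pick(457.2,-141.3,77.5,45,.004)
legs([(G-.06*RC[:,2],RC,1),(G,RC,1)])
```

```text
31.35 grasp [ 0.4635 -0.14    0.1639] rack [0.4482 0.0199 0.1639] w 0.0851 F 0 [ 0.8 -0.2  0.9]
scene [ 434.5 -314.4   63.8   56.2   78.3]
scene [ 457.  -142.2   79.1   55.2   77.7]
wrist [ 454.8 -140.9   80.5   56.6   77.7]
[1.0, 0.36, 0.63, 0.025, -0.087, 0.062, 1] rows>=3.0
[0.42, 0.07, 0.11, 0.008, -0.031, 0.022, 1] rows>=1.1
[0.0, -0.0, 0.6, 0.0, 0.0, 0.0, 1] rows>=1.4
```

Emit:
servo_tool(
  plan=[
    [[1.0,0.36,0.63,0.025,-0.087,0.062,1],[1.0,0.36,0.63,0.025,-0.087,0.062,1],[1.0,0.36,0.63,0.025,-0.087,0.062,1],[1.0,0.36,0.63,0.025,-0.087,0.062,1],[1.0,0.36,0.63,0.025,-0.087,0.062,1],[1.0,0.36,0.63,0.025,-0.087,0.062,1]],
  ],
)

```text
time_s: 31.95
position: [0.4328, -0.2692, 0.2079]
eef_rot: [[-0.098, -0.989, 0.115], [-0.766, 0.148, 0.625], [-0.635, -0.027, -0.772]]
wrist_force: [0.2, 0.3, 0.7]
gripper_width: 0.0852
gripper_force: 0.0
```

Emit:
servo_tool(
  plan=[
    [[0.42,0.07,0.11,0.008,-0.031,0.022,1],[0.42,0.07,0.11,0.008,-0.031,0.022,1],[0.42,0.07,0.11,0.008,-0.031,0.022,1],[0.42,0.07,0.11,0.008,-0.031,0.022,1],[0.42,0.07,0.11,0.008,-0.031,0.022,1]],
  ],
)

```text
time_s: 32.37
position: [0.423, -0.2936, 0.1744]
eef_rot: [[-0.152, -0.977, 0.153], [-0.692, 0.215, 0.689], [-0.706, -0.001, -0.708]]
wrist_force: [0.2, 0.1, 0.2]
gripper_width: 0.0857
gripper_force: 0.0
```

Run:
```python
from h import *
g,R,s=grasp_state();gf,_=fit()
G,RC=pick(457.0,-141.3,77.5,45,.004)
legs([(G,RC,1)])
```

```text
32.3667 grasp [ 0.4468 -0.1867  0.0646] rack [0.4975 0.0146 0.0646] w 0.0857 F 0 [0.2 0.1 0.2]
[0.02, -0.0, 0.62, -0.0, -0.0, 0.001, 1] rows>=1.5
```

Emit:
servo_tool(
  plan=[
    [[0.02,0,0.3,0,0,0.001,1],[0.02,0,0.55,0,0,0.001,1],[0.02,0,0.62,0,0,0.001,1],[0.02,0,0.62,0,0,0.001,1],[0.02,0,0.62,0,0,0.001,-1],[0.02,0,0.62,0,0,0.001,-1],[0.02,0,0.62,0,0,0.001,-1],[0.02,0,0.62,0,0,0.001,-1],[0.02,0,0.62,0,0,0.001,-1],[0.02,0,0.62,0,0,0.001,-1]],
  ],
)

```text
time_s: 33.2
position: [0.4316, -0.2543, 0.1276]
eef_rot: [[-0.158, -0.975, 0.155], [-0.688, 0.221, 0.691], [-0.708, 0.002, -0.706]]
wrist_force: [-0.8, -1.1, 6.4]
gripper_width: 0.0549
gripper_force: 63.6
```

Run:
```python
from h import *
grasp_state()
```

```text
33.2 grasp [ 0.4557 -0.1472  0.0181] rack [0.457  0.014  0.0181] w 0.0549 F 64 [-0.8 -1.1  6.4]
```

Emit:
servo_tool(
  plan=[
    [[-0.2,0,-0.2,0,0,0,-1],[-0.5,0,-0.5,0,0,0,-1],[-0.9,0,-0.9,0,0,0,-1],[-0.9,0,-0.9,0,0,0,-1],[-0.9,0,-0.9,0,0,0,-1],[-0.9,0,-0.9,0,0,0,-1]],
  ],
)

```text
time_s: 33.7
position: [0.4319, -0.2544, 0.2547]
eef_rot: [[-0.157, -0.975, 0.155], [-0.69, 0.221, 0.689], [-0.706, 0.002, -0.708]]
wrist_force: [-1.4, -0.5, -1.1]
gripper_width: 0.0551
gripper_force: 63.7
```

Run:
```python
from h import *
g,R,s=grasp_state();gf,_=fit()
P,RP=plc(.054,.056+.06,45)
Vy=lambda a:pick(0,0,a,0)[1]
M=[(np.array([.50,-.14,.24]),Vy(110),-1),(np.array([.54,-.08,.25]),Vy(180),-1),(np.array([.55,.0,.25]),RD,-1),(W(.10,0,.25),RP,-1),(P,RP,-1)]
check(M,s['joint_pos'],gf);legs(M)
```

```text
33.7 grasp [ 0.4559 -0.1475  0.145 ] rack [0.4573 0.0143 0.145 ] w 0.0551 F 64 [-1.4 -0.5 -1.1]
[-0.41  0.25  1.7  -0.    1.19  2.39] 4e-19
[-0.27  0.28  1.63 -0.    1.23  1.3 ] 1e-23
[-0.13  0.29  1.62  0.    1.24  0.11] 1e-19
[-0.23  0.3   1.91  0.9   1.13 -0.48] 1e-30
[-0.18  0.55  2.    1.1   0.92 -0.79] 9e-31
[-1.0, -0.22, -0.05, -0.038, 0.129, -0.091, -1] rows>=4.1
[-0.71, -0.39, -0.42, -0.033, 0.114, -0.081, -1] rows>=3.6
[-0.42, -0.58, -0.09, 0.0, 0.0, -0.389, -1] rows>=9.8
[0.1, -0.81, -0.01, -0.0, 0.0, -0.425, -1] rows>=10.7
[0.82, -0.71, 0.46, -0.0, 0.25, 0.0, -1] rows>=6.3
[-0.68, 0.0, 1.0, -0.0, 0.0, -0.0, -1] rows>=2.9
[-0.08, 0.01, 0.13, -0.0, 0.0, -0.0, -1] rows>=0.4
```

Emit:
servo_tool(
  plan=[
    [[-1.0,-0.22,-0.05,-0.038,0.129,-0.091,-1],[-1.0,-0.22,-0.05,-0.038,0.129,-0.091,-1],[-1.0,-0.22,-0.05,-0.038,0.129,-0.091,-1],[-1.0,-0.22,-0.05,-0.038,0.129,-0.091,-1],[-1.0,-0.22,-0.05,-0.038,0.129,-0.091,-1],[-1.0,-0.22,-0.05,-0.038,0.129,-0.091,-1],[-1.0,-0.22,-0.05,-0.038,0.129,-0.091,-1]],
  ],
)

```text
time_s: 34.28
position: [0.4678, -0.1929, 0.3264]
eef_rot: [[0.091, -0.996, 0.017], [-0.926, -0.078, 0.37], [-0.367, -0.05, -0.929]]
wrist_force: [-0.2, -1.0, -1.1]
gripper_width: 0.055
gripper_force: 63.6
```

Emit:
servo_tool(
  plan=[
    [[-0.71,-0.39,-0.42,-0.033,0.114,-0.081,-1],[-0.71,-0.39,-0.42,-0.033,0.114,-0.081,-1],[-0.71,-0.39,-0.42,-0.033,0.114,-0.081,-1],[-0.71,-0.39,-0.42,-0.033,0.114,-0.081,-1],[-0.71,-0.39,-0.42,-0.033,0.114,-0.081,-1],[-0.71,-0.39,-0.42,-0.033,0.114,-0.081,-1]],
  ],
)

```text
time_s: 34.78
position: [0.4991, -0.1394, 0.3931]
eef_rot: [[0.339, -0.941, -0.007], [-0.941, -0.339, 0.008], [-0.01, 0.004, -1.0]]
wrist_force: [-0.2, -0.3, -0.3]
gripper_width: 0.055
gripper_force: 63.9
```

Emit:
servo_tool(
  plan=[
    [[-0.42,-0.58,-0.09,0,0,-0.389,-1],[-0.42,-0.58,-0.09,0,0,-0.389,-1],[-0.42,-0.58,-0.09,0,0,-0.389,-1],[-0.42,-0.58,-0.09,0,0,-0.389,-1],[-0.42,-0.58,-0.09,0,0,-0.389,-1],[-0.42,-0.58,-0.09,0,0,-0.389,-1],[-0.42,-0.58,-0.09,0,0,-0.389,-1],[-0.42,-0.58,-0.09,0,0,-0.389,-1],[-0.42,-0.58,-0.09,0,0,-0.389,-1],[-0.42,-0.58,-0.09,0,0,-0.389,-1],[-0.42,-0.58,-0.09,0,0,-0.389,-1]],
  ],
)

```text
time_s: 35.7
position: [0.5394, -0.0814, 0.4018]
eef_rot: [[1.0, -0.001, -0.008], [-0.001, -1.0, 0.007], [-0.008, -0.007, -1.0]]
wrist_force: [0.3, -0.7, -0.5]
gripper_width: 0.0548
gripper_force: 64.1
```

Emit:
servo_tool(
  plan=[
    [[0.1,-0.81,-0.01,0,0,-0.425,-1],[0.1,-0.81,-0.01,0,0,-0.425,-1],[0.1,-0.81,-0.01,0,0,-0.425,-1],[0.1,-0.81,-0.01,0,0,-0.425,-1],[0.1,-0.81,-0.01,0,0,-0.425,-1],[0.1,-0.81,-0.01,0,0,-0.425,-1],[0.1,-0.81,-0.01,0,0,-0.425,-1],[0.1,-0.81,-0.01,0,0,-0.425,-1],[0.1,-0.81,-0.01,0,0,-0.425,-1],[0.1,-0.81,-0.01,0,0,-0.425,-1],[0.1,-0.81,-0.01,0,0,-0.425,-1],[0.1,-0.81,-0.01,0,0,-0.425,-1]],
  ],
)

```text
time_s: 36.7
position: [0.5497, -0.0001, 0.4037]
eef_rot: [[0.237, 0.972, -0.007], [0.972, -0.237, 0.006], [0.004, -0.008, -1.0]]
wrist_force: [-0.4, 0.2, -1.3]
gripper_width: 0.0548
gripper_force: 64.3
```

Emit:
servo_tool(
  plan=[
    [[0.82,-0.71,0.46,0,0.25,0,-1],[0.82,-0.71,0.46,0,0.25,0,-1],[0.82,-0.71,0.46,0,0.25,0,-1],[0.82,-0.71,0.46,0,0.25,0,-1],[0.82,-0.71,0.46,0,0.25,0,-1],[0.82,-0.71,0.46,0,0.25,0,-1],[0.82,-0.71,0.46,0,0.25,0,-1],[0.82,-0.71,0.46,0,0.25,0,-1],[0.82,-0.71,0.46,0,0.25,0,-1],[0.82,-0.71,0.46,0,0.25,0,-1]],
  ],
)

```text
time_s: 37.53
position: [0.5001, 0.0969, 0.3593]
eef_rot: [[0.171, 0.972, 0.163], [0.685, -0.236, 0.689], [0.708, -0.006, -0.706]]
wrist_force: [0.3, -0.7, -0.3]
gripper_width: 0.0551
gripper_force: 64.4
```

Run:
```python
from h import *
g,R,s=grasp_state()
P,RP=plc(.054,.056+.06,45)
p=legs([(P,RP,-1),(P-[0,0,.05],RP,-1)])
```

```text
37.5333 grasp [0.5253 0.2037 0.2498] rack [ 0.0995 -0.0008  0.2498] w 0.0551 F 64 [ 0.3 -0.7 -0.3]
[-0.68, 0.01, 1.0, -0.001, -0.0, -0.001, -1] rows>=2.9
[-0.09, -0.0, 0.13, -0.0, -0.0, -0.001, -1] rows>=0.4
[-0.35, -0.0, 0.35, -0.0, -0.0, 0.0, -1] rows>=1.2
```

Emit:
servo_tool(
  plan=[
    [[-0.68,0.01,1.0,-0.001,0,-0.001,-1],[-0.68,0.01,1.0,-0.001,0,-0.001,-1],[-0.68,0.01,1.0,-0.001,0,-0.001,-1],[-0.68,0.01,1.0,-0.001,0,-0.001,-1],[-0.68,0.01,1.0,-0.001,0,-0.001,-1]],
  ],
)

```text
time_s: 37.95
position: [0.5052, 0.1202, 0.2397]
eef_rot: [[0.168, 0.972, 0.161], [0.685, -0.233, 0.69], [0.709, -0.006, -0.705]]
wrist_force: [-0.7, 1.1, -0.3]
gripper_width: 0.0552
gripper_force: 64.3
```

Emit:
servo_tool(
  plan=[
    [[-0.14,0,0.18,0,0,0,-1],[-0.3,0,0.34,0,0,0,-1],[-0.42,0,0.46,0,0,0,-1],[-0.46,0,0.5,0,0,0,-1],[-0.48,0,0.52,0,0,0,-1],[-0.48,0,0.52,0,0,0,-1]],
  ],
)

```text
time_s: 38.45
position: [0.5073, 0.1223, 0.1717]
eef_rot: [[0.163, 0.972, 0.168], [0.685, -0.234, 0.689], [0.71, 0.003, -0.705]]
wrist_force: [-0.1, -0.0, -1.0]
gripper_width: 0.0549
gripper_force: 64.4
```

Emit:
servo_tool(
  plan=[
    [[-0.01,0,0.01,0,0,0,-1],[-0.01,0,0.01,0,0,0,-1],[-0.01,0,0.01,0,0,0,-1]],
  ],
)

```text
time_s: 38.7
position: [0.5068, 0.1225, 0.1696]
eef_rot: [[0.164, 0.972, 0.167], [0.686, -0.234, 0.689], [0.709, 0.002, -0.705]]
wrist_force: [-0.7, -0.0, -1.1]
gripper_width: 0.0547
gripper_force: 64.4
```

Run:
```python
from h import *
g,R,s=grasp_state()
```

```text
38.7 grasp [0.5327 0.2293 0.0604] rack [0.073  0.0003 0.0604] w 0.0547 F 64 [-0.7 -0.  -1.1]
```

Emit:
servo_tool(
  plan=[
    [[-0.01,0,0.01,0,0,0,-1],[-0.01,0,0.01,0,0,0,-1],[-0.01,0,0.01,0,0,0,-1]],
  ],
)

```text
time_s: 38.95
position: [0.5064, 0.1225, 0.1673]
eef_rot: [[0.165, 0.972, 0.166], [0.686, -0.234, 0.689], [0.709, 0.0, -0.705]]
wrist_force: [-0.3, -0.0, -0.5]
gripper_width: 0.0549
gripper_force: 64.4
```

Emit:
servo_tool(
  plan=[
    [[-0.01,0,0.01,0,0,0,-1],[-0.01,0,0.01,0,0,0,-1],[-0.01,0,0.01,0,0,0,-1]],
  ],
)

```text
time_s: 39.2
position: [0.5064, 0.1225, 0.1669]
eef_rot: [[0.164, 0.972, 0.166], [0.684, -0.234, 0.691], [0.711, 0.0, -0.703]]
wrist_force: [-2.1, -5.0, 11.6]
gripper_width: 0.0545
gripper_force: 65.9
```

Run:
```python
from h import *
g,R,s=grasp_state()
```

```text
39.2 grasp [0.5322 0.2296 0.0578] rack [ 0.0728 -0.0002  0.0578] w 0.0545 F 66 [-2.1 -5.  11.6]
```

Emit:
servo_tool(
  plan=[
    [[0,0,0,0,0,0,0.2],[0,0,0,0,0,0,1],[0,0,0,0,0,0,1],[0,0,0,0,0,0,1],[0,0,0,0,0,0,1],[0.1,0,-0.1,0,0,0,1],[0.3,0,-0.3,0,0,0,1],[0.6,0,-0.6,0,0,0,1],[0.9,0,-0.9,0,0,0,1],[1,0,-1,0,0,0,1],[1,0,-1,0,0,0,1]],
  ],
)

```text
time_s: 40.12
position: [0.5075, 0.1222, 0.3112]
eef_rot: [[0.159, 0.972, 0.171], [0.686, -0.233, 0.689], [0.71, 0.008, -0.704]]
wrist_force: [0.9, 0.6, 0.1]
gripper_width: 0.0856
gripper_force: 0.0
```

Run:
```python
from h import *
g,R,s=grasp_state();gf,_=fit()
im=arm.camera("scene");cv2.imwrite('pics/s7.png',cv2.resize(im[60:220,180:380],None,fx=4,fy=4,interpolation=cv2.INTER_CUBIC)[...,::-1])
for n in("top","scene"):
    _,o=whites(n,lo=150)
    for r in o:
        if r[0]<650 and -450<r[1]<0: print(n,np.round(r[:5],1))
G,RC=pick(434.5,-314,78.3,45,.009)
Vy=lambda a:pick(0,0,a,0)[1]
M=[(np.array([.54,.02,.25]),RD,1),(np.array([.52,-.09,.25]),Vy(180),1),(np.array([.48,-.19,.25]),Vy(110),1),(G-.06*RC[:,2],RC,1),(G,RC,1)]
check(M,s['joint_pos'],gf);legs(M)
```

```text
40.1167 grasp [0.534 0.229 0.202] rack [0.0729 0.0017 0.202 ] w 0.0856 F 0 [0.9 0.6 0.1]
top [ 434.7 -312.9   65.1   57.3   78.3]
scene [ 434.6 -313.9   64.9   56.3   78.3]
[-0.09  0.27  1.64  0.    1.23  0.15] 9e-31
[-0.3   0.25  1.66  0.    1.22  1.27] 4e-30
[-0.51  0.24  1.69  0.    1.22  2.28] 8e-20
[-1.12  0.83  1.44  0.45  1.54  2.06] 4e-31
[-1.08  0.86  1.52  0.48  1.43  2.03] 4e-31
[0.04, 0.42, -1.0, -0.0, -0.187, 0.0, 1] rows>=4.7
[-0.18, 0.15, -0.29, -0.0, -0.064, 0.001, 1] rows>=1.6
[-1.0, 0.06, -0.0, 0.0, 0.0, 0.38, 1] rows>=9.6
[-0.04, 0.11, -0.0, 0.0, 0.0, 0.044, 1] rows>=1.1
[-0.4, 1.0, -0.0, 0.0, 0.0, 0.389, 1] rows>=9.8
[1.0, 0.71, 0.98, 0.029, -0.102, 0.07, 1] rows>=3.8
[1.0, 0.37, 0.39, 0.021, -0.074, 0.051, 1] rows>=2.7
[1.0, 0.2, 0.11, 0.019, -0.067, 0.045, 1] rows>=2.5
[0.01, 0.0, -0.0, 0.0, -0.001, 0.001, 1] rows>=0.0
[-0.0, 0.0, 0.6, 0.0, 0.0, -0.0, 1] rows>=1.4
```

View pics/s7.png

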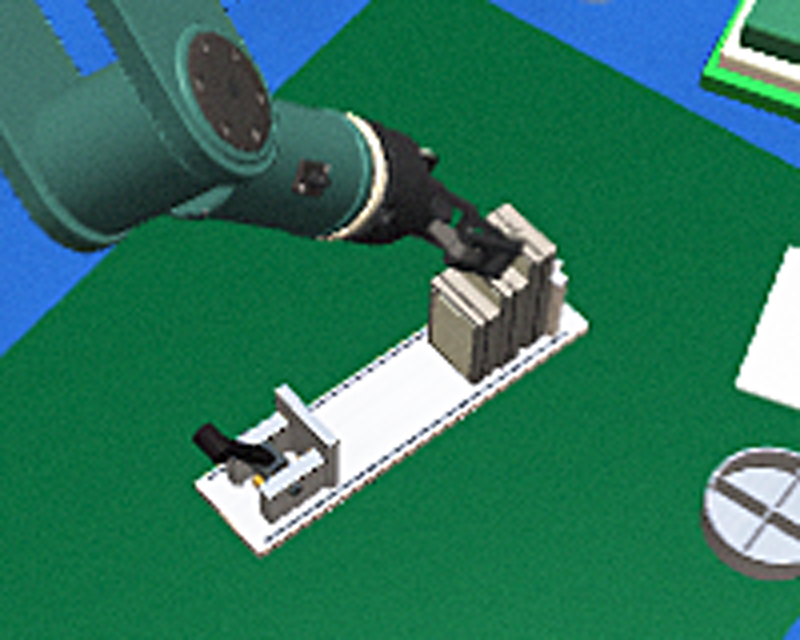

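Scene crop: A, B, C stand in order with small gaps; stop and lever untouched. Now D.

Emit:
servo_tool(
  plan=[
    [[0.04,0.42,-1.0,0,-0.187,0,1],[0.04,0.42,-1.0,0,-0.187,0,1],[0.04,0.42,-1.0,0,-0.187,0,1],[0.04,0.42,-1.0,0,-0.187,0,1],[0.04,0.42,-1.0,0,-0.187,0,1],[0.04,0.42,-1.0,0,-0.187,0,1],[0.04,0.42,-1.0,0,-0.187,0,1]],
  ],
)

```text
time_s: 40.85
position: [0.5308, 0.0471, 0.3787]
eef_rot: [[0.227, 0.973, 0.043], [0.953, -0.231, 0.197], [0.202, -0.004, -0.979]]
wrist_force: [-0.4, -0.1, -0.1]
gripper_width: 0.0854
gripper_force: 0.0
```

Emit:
servo_tool(
  plan=[
    [[-0.18,0.15,-0.29,0,-0.064,0.001,1],[-0.18,0.15,-0.29,0,-0.064,0.001,1],[-0.18,0.15,-0.29,0,-0.064,0.001,1],[-0.18,0.15,-0.29,0,-0.064,0.001,1]],
  ],
)

```text
time_s: 41.18
position: [0.5398, 0.0205, 0.4036]
eef_rot: [[0.236, 0.972, -0.003], [0.972, -0.236, 0.005], [0.004, -0.004, -1.0]]
wrist_force: [0.7, 0.7, 0.0]
gripper_width: 0.0852
gripper_force: 0.0
```

Emit:
servo_tool(
  plan=[
    [[-1.0,0.06,0,0,0,0.38,1],[-1.0,0.06,0,0,0,0.38,1],[-1.0,0.06,0,0,0,0.38,1],[-1.0,0.06,0,0,0,0.38,1],[-1.0,0.06,0,0,0,0.38,1],[-1.0,0.06,0,0,0,0.38,1],[-1.0,0.06,0,0,0,0.38,1],[-1.0,0.06,0,0,0,0.38,1],[-1.0,0.06,0,0,0,0.38,1],[-1.0,0.06,0,0,0,0.38,1],[-1.0,0.06,0,0,0,0.38,1]],
  ],
)

```text
time_s: 42.1
position: [0.5216, -0.0782, 0.4037]
eef_rot: [[0.991, 0.135, -0.003], [0.135, -0.991, 0.005], [-0.002, -0.005, -1.0]]
wrist_force: [0.7, 0.7, -0.6]
gripper_width: 0.0854
gripper_force: 0.0
```

Emit:
servo_tool(
  plan=[
    [[-0.44,1.0,0,0,0,0.43,1],[-0.44,1.0,0,0,0,0.43,1],[-0.44,1.0,0,0,0,0.43,1],[-0.44,1.0,0,0,0,0.43,1],[-0.44,1.0,0,0,0,0.43,1],[-0.44,1.0,0,0,0,0.43,1],[-0.44,1.0,0,0,0,0.43,1],[-0.44,1.0,0,0,0,0.43,1],[-0.44,1.0,0,0,0,0.43,1],[-0.44,1.0,0,0,0,0.43,1],[-0.44,1.0,0,0,0,0.43,1],[-0.44,1.0,0,0,0,0.43,1]],
  ],
)

```text
time_s: 43.1
position: [0.4921, -0.1833, 0.4043]
eef_rot: [[0.349, -0.937, -0.001], [-0.937, -0.349, 0.003], [-0.003, -0.0, -1.0]]
wrist_force: [0.2, -0.5, -0.4]
gripper_width: 0.0851
gripper_force: 0.0
```

Run:
```python
from h import *
g,R,s=grasp_state()
for n in("scene","wrist"):
    _,o=whites(n,lo=150 if n=="scene" else 1000,hi=60000)
    for r in o:
        if 400<r[0]<650 and -450<r[1]<0: print(n,np.round(r[:5],1))
G,RC=pick(434.5,-314,78.3,45,.009)
legs([(G-.06*RC[:,2],RC,1),(G,RC,1)])
```

```text
43.1 grasp [ 0.492  -0.1828  0.2493] rack [0.4831 0.0576 0.2493] w 0.0851 F 0 [ 0.2 -0.5 -0.4]
scene [ 434.5 -314.4   63.8   56.2   78.3]
wrist [ 432.  -315.    64.2   56.2   78.3]
[1.0, 0.79, 0.98, 0.03, -0.102, 0.072, 1] rows>=3.9
[1.0, 0.41, 0.37, 0.021, -0.073, 0.051, 1] rows>=2.7
[1.0, 0.24, 0.1, 0.02, -0.066, 0.046, 1] rows>=2.5
[0.03, -0.0, -0.01, 0.0, -0.001, 0.002, 1] rows>=0.1
[-0.0, -0.0, 0.6, 0.0, -0.0, -0.0, 1] rows>=1.4
```

Emit:
servo_tool(
  plan=[
    [[1.0,0.79,0.98,0.03,-0.102,0.072,1],[1.0,0.79,0.98,0.03,-0.102,0.072,1],[1.0,0.79,0.98,0.03,-0.102,0.072,1],[1.0,0.79,0.98,0.03,-0.102,0.072,1],[1.0,0.79,0.98,0.03,-0.102,0.072,1],[1.0,0.79,0.98,0.03,-0.102,0.072,1]],
  ],
)

```text
time_s: 43.7
position: [0.4528, -0.3065, 0.3058]
eef_rot: [[0.131, -0.991, 0.013], [-0.937, -0.119, 0.329], [-0.325, -0.055, -0.944]]
wrist_force: [-0.4, 0.3, 0.4]
gripper_width: 0.0852
gripper_force: 0.0
```

Emit:
servo_tool(
  plan=[
    [[1.0,0.41,0.37,0.021,-0.073,0.051,1],[1.0,0.41,0.37,0.021,-0.073,0.051,1],[1.0,0.41,0.37,0.021,-0.073,0.051,1],[1.0,0.41,0.37,0.021,-0.073,0.051,1],[1.0,0.41,0.37,0.021,-0.073,0.051,1],[1.0,0.41,0.37,0.021,-0.073,0.051,1]],
  ],
)

```text
time_s: 44.2
position: [0.4275, -0.3906, 0.2391]
eef_rot: [[-0.017, -0.998, 0.067], [-0.844, 0.05, 0.534], [-0.536, -0.047, -0.843]]
wrist_force: [0.4, -0.3, 0.0]
gripper_width: 0.0851
gripper_force: 0.0
```

Emit:
servo_tool(
  plan=[
    [[1.0,0.24,0.1,0.02,-0.066,0.046,1],[1.0,0.24,0.1,0.02,-0.066,0.046,1],[1.0,0.24,0.1,0.02,-0.066,0.046,1],[1.0,0.24,0.1,0.02,-0.066,0.046,1],[1.0,0.24,0.1,0.02,-0.066,0.046,1],[1.0,0.24,0.1,0.02,-0.066,0.046,1]],
  ],
)

```text
time_s: 44.7
position: [0.4027, -0.468, 0.1769]
eef_rot: [[-0.138, -0.98, 0.145], [-0.699, 0.2, 0.687], [-0.702, -0.007, -0.712]]
wrist_force: [0.2, 0.3, -0.2]
gripper_width: 0.085
gripper_force: 0.0
```

Run:
```python
from h import *
g,R,s=grasp_state()
_,o=whites("scene",lo=100)
for r in o:
    if 400<r[0]<650 and -450<r[1]<0: print(np.round(r[:5],1))
G,RC=pick(434.3,-314.2,78.3,45,.009)
legs([(G,RC,1)])
```

```text
44.7 grasp [ 0.4252 -0.3615  0.0664] rack [0.6725 0.0347 0.0664] w 0.085 F 0 [ 0.2  0.3 -0.2]
[ 434.6 -313.9   64.9   56.3   78.3]
[0.06, 0.0, 0.61, -0.001, -0.003, 0.002, 1] rows>=1.5
```

Emit:
servo_tool(
  plan=[
    [[0.06,0,0.3,-0.001,-0.003,0.002,1],[0.06,0,0.55,-0.001,-0.003,0.002,1],[0.06,0,0.61,-0.001,-0.003,0.002,1],[0.06,0,0.61,-0.001,-0.003,0.002,1],[0.06,0,0.61,-0.001,-0.003,0.002,-1],[0.06,0,0.61,-0.001,-0.003,0.002,-1],[0.06,0,0.61,-0.001,-0.003,0.002,-1],[0.06,0,0.61,-0.001,-0.003,0.002,-1],[0.06,0,0.61,-0.001,-0.003,0.002,-1],[0.06,0,0.61,-0.001,-0.003,0.002,-1]],
  ],
)

```text
time_s: 45.58
position: [0.4098, -0.4334, 0.129]
eef_rot: [[-0.145, -0.979, 0.146], [-0.691, 0.206, 0.693], [-0.708, -0.001, -0.706]]
wrist_force: [-0.5, -2.4, 6.6]
gripper_width: 0.0548
gripper_force: 63.9
```

Run:
```python
from h import *
grasp_state()
```

```text
45.5833 grasp [ 0.4324 -0.326   0.0195] rack [0.6363 0.0334 0.0195] w 0.0548 F 64 [-0.5 -2.4  6.6]
```

Emit:
servo_tool(
  plan=[
    [[-0.2,0,-0.2,0,0,0,-1],[-0.5,0,-0.5,0,0,0,-1],[-0.9,0,-0.9,0,0,0,-1],[-0.9,0,-0.9,0,0,0,-1],[-0.9,0,-0.9,0,0,0,-1],[-0.9,0,-0.9,0,0,0,-1]],
  ],
)

```text
time_s: 46.08
position: [0.4096, -0.433, 0.2557]
eef_rot: [[-0.145, -0.979, 0.146], [-0.693, 0.206, 0.691], [-0.707, -0.0, -0.708]]
wrist_force: [0.7, 0.7, -0.7]
gripper_width: 0.0548
gripper_force: 63.6
```

Run:
```python
from h import *
g,R,s=grasp_state();gf,_=fit()
P,RP=plc(.081,.056+.06,45)
Vy=lambda a:pick(0,0,a,0)[1]
M=[(np.array([.47,-.22,.24]),Vy(110),-1),(np.array([.53,-.12,.25]),Vy(180),-1),(np.array([.55,-.02,.25]),RD,-1),(W(.13,0,.25),RP,-1),(P,RP,-1)]
check(M,s['joint_pos'],gf);legs(M)
```

```text
46.0833 grasp [ 0.4322 -0.3258  0.1461] rack [0.6362 0.0331 0.1461] w 0.0548 F 64 [ 0.7  0.7 -0.7]
[-0.57  0.25  1.7  -0.    1.19  2.22] 6e-21
[-0.35  0.28  1.63 -0.    1.23  1.22] 2e-24
[-0.16  0.29  1.62  0.    1.24  0.08] 1e-19
[-0.3   0.3   1.91  0.87  1.17 -0.52] 7e-31
[-0.24  0.54  2.01  1.06  0.94 -0.81] 4e-30
[-1.0, -0.06, 0.23, -0.027, 0.095, -0.066, -1] rows>=3.0
[-1.0, -0.28, -0.09, -0.028, 0.097, -0.067, -1] rows>=3.0
[-0.44, -0.23, -0.22, -0.015, 0.051, -0.035, -1] rows>=1.6
[-0.74, -0.91, -0.1, 0.0, 0.0, -0.389, -1] rows>=9.8
[0.2, -1.0, 0.0, -0.0, 0.0, -0.424, -1] rows>=10.7
[0.71, -0.75, 0.46, -0.0, 0.25, -0.0, -1] rows>=6.3
[-0.64, -0.0, 1.0, -0.0, 0.0, -0.0, -1] rows>=2.8
[-0.1, -0.0, 0.15, -0.0, 0.0, -0.0, -1] rows>=0.4
```

Emit:
servo_tool(
  plan=[
    [[-1.0,-0.06,0.23,-0.027,0.095,-0.066,-1],[-1.0,-0.06,0.23,-0.027,0.095,-0.066,-1],[-1.0,-0.06,0.23,-0.027,0.095,-0.066,-1],[-1.0,-0.06,0.23,-0.027,0.095,-0.066,-1],[-1.0,-0.06,0.23,-0.027,0.095,-0.066,-1],[-1.0,-0.06,0.23,-0.027,0.095,-0.066,-1]],
  ],
)

```text
time_s: 46.58
position: [0.4332, -0.3489, 0.3078]
eef_rot: [[0.031, -0.999, 0.042], [-0.884, -0.008, 0.467], [-0.466, -0.051, -0.883]]
wrist_force: [-0.0, -0.1, -1.4]
gripper_width: 0.055
gripper_force: 63.5
```

Emit:
servo_tool(
  plan=[
    [[-1.0,-0.28,-0.09,-0.028,0.097,-0.067,-1],[-1.0,-0.28,-0.09,-0.028,0.097,-0.067,-1],[-1.0,-0.28,-0.09,-0.028,0.097,-0.067,-1],[-1.0,-0.28,-0.09,-0.028,0.097,-0.067,-1],[-1.0,-0.28,-0.09,-0.028,0.097,-0.067,-1],[-1.0,-0.28,-0.09,-0.028,0.097,-0.067,-1]],
  ],
)

```text
time_s: 47.08
position: [0.4573, -0.2652, 0.3635]
eef_rot: [[0.234, -0.972, -0.005], [-0.957, -0.231, 0.173], [-0.17, -0.035, -0.985]]
wrist_force: [0.6, -0.2, -0.6]
gripper_width: 0.0551
gripper_force: 63.5
```

Emit:
servo_tool(
  plan=[
    [[-0.44,-0.23,-0.22,-0.015,0.051,-0.035,-1],[-0.44,-0.23,-0.22,-0.015,0.051,-0.035,-1],[-0.44,-0.23,-0.22,-0.015,0.051,-0.035,-1],[-0.44,-0.23,-0.22,-0.015,0.051,-0.035,-1]],
  ],
)

```text
time_s: 47.42
position: [0.4695, -0.2211, 0.3937]
eef_rot: [[0.341, -0.94, -0.004], [-0.94, -0.341, 0.007], [-0.008, 0.002, -1.0]]
wrist_force: [0.3, 0.4, -1.6]
gripper_width: 0.0548
gripper_force: 63.7
```

Emit:
servo_tool(
  plan=[
    [[-0.74,-0.91,-0.1,0,0,-0.389,-1],[-0.74,-0.91,-0.1,0,0,-0.389,-1],[-0.74,-0.91,-0.1,0,0,-0.389,-1],[-0.74,-0.91,-0.1,0,0,-0.389,-1],[-0.74,-0.91,-0.1,0,0,-0.389,-1],[-0.74,-0.91,-0.1,0,0,-0.389,-1],[-0.74,-0.91,-0.1,0,0,-0.389,-1],[-0.74,-0.91,-0.1,0,0,-0.389,-1],[-0.74,-0.91,-0.1,0,0,-0.389,-1],[-0.74,-0.91,-0.1,0,0,-0.389,-1],[-0.74,-0.91,-0.1,0,0,-0.389,-1]],
  ],
)

```text
time_s: 48.33
position: [0.5297, -0.1214, 0.4031]
eef_rot: [[1.0, 0.001, -0.006], [0.001, -1.0, 0.006], [-0.006, -0.006, -1.0]]
wrist_force: [0.2, -0.3, -0.5]
gripper_width: 0.0547
gripper_force: 63.9
```

Emit:
servo_tool(
  plan=[
    [[0.2,-1.0,0,0,0,-0.424,-1],[0.2,-1.0,0,0,0,-0.424,-1],[0.2,-1.0,0,0,0,-0.424,-1],[0.2,-1.0,0,0,0,-0.424,-1],[0.2,-1.0,0,0,0,-0.424,-1],[0.2,-1.0,0,0,0,-0.424,-1],[0.2,-1.0,0,0,0,-0.424,-1],[0.2,-1.0,0,0,0,-0.424,-1],[0.2,-1.0,0,0,0,-0.424,-1],[0.2,-1.0,0,0,0,-0.424,-1],[0.2,-1.0,0,0,0,-0.424,-1],[0.2,-1.0,0,0,0,-0.424,-1]],
  ],
)

```text
time_s: 49.33
position: [0.5498, -0.0208, 0.404]
eef_rot: [[0.238, 0.971, -0.005], [0.971, -0.238, 0.005], [0.004, -0.006, -1.0]]
wrist_force: [-0.1, -0.1, -1.0]
gripper_width: 0.0548
gripper_force: 64.0
```

Emit:
servo_tool(
  plan=[
    [[0.71,-0.75,0.46,0,0.25,0,-1],[0.71,-0.75,0.46,0,0.25,0,-1],[0.71,-0.75,0.46,0,0.25,0,-1],[0.71,-0.75,0.46,0,0.25,0,-1],[0.71,-0.75,0.46,0,0.25,0,-1],[0.71,-0.75,0.46,0,0.25,0,-1],[0.71,-0.75,0.46,0,0.25,0,-1],[0.71,-0.75,0.46,0,0.25,0,-1],[0.71,-0.75,0.46,0,0.25,0,-1],[0.71,-0.75,0.46,0,0.25,0,-1]],
  ],
)

```text
time_s: 50.17
position: [0.4937, 0.0669, 0.3596]
eef_rot: [[0.171, 0.971, 0.165], [0.685, -0.237, 0.689], [0.708, -0.005, -0.706]]
wrist_force: [-0.5, 0.0, -1.3]
gripper_width: 0.0545
gripper_force: 64.1
```

Run:
```python
from h import *
g,R,s=grasp_state()
P,RP=plc(.081,.056+.06,45)
p=legs([(P,RP,-1),(P-[0,0,.056],RP,-1)])
```

```text
50.1667 grasp [0.5192 0.1736 0.2502] rack [0.1302 0.0003 0.2502] w 0.0545 F 64 [-0.5  0.  -1.3]
[-0.64, -0.0, 1.0, -0.0, -0.0, -0.001, -1] rows>=2.8
[-0.1, -0.0, 0.15, -0.001, -0.0, -0.001, -1] rows>=0.4
[-0.4, -0.0, 0.4, 0.0, -0.0, 0.0, -1] rows>=1.4
```

Emit:
servo_tool(
  plan=[
    [[-0.64,0,1.0,0,0,-0.001,-1],[-0.64,0,1.0,0,0,-0.001,-1],[-0.64,0,1.0,0,0,-0.001,-1],[-0.64,0,1.0,0,0,-0.001,-1],[-0.64,0,1.0,0,0,-0.001,-1]],
  ],
)

```text
time_s: 50.58
position: [0.4987, 0.0933, 0.2432]
eef_rot: [[0.168, 0.973, 0.161], [0.685, -0.232, 0.691], [0.709, -0.006, -0.705]]
wrist_force: [-0.2, -0.2, 0.1]
gripper_width: 0.0546
gripper_force: 64.0
```

Emit:
servo_tool(
  plan=[
    [[-0.15,0,0.2,0,0,0,-1],[-0.3,0,0.35,0,0,0,-1],[-0.43,0,0.48,0,0,0,-1],[-0.48,0,0.53,0,0,0,-1],[-0.5,0,0.55,0,0,0,-1],[-0.5,0,0.55,0,0,0,-1]],
  ],
)

```text
time_s: 51.08
position: [0.5008, 0.0961, 0.1711]
eef_rot: [[0.164, 0.972, 0.166], [0.685, -0.233, 0.69], [0.71, 0.001, -0.705]]
wrist_force: [0.0, 0.4, -0.7]
gripper_width: 0.0548
gripper_force: 64.1
```

Emit:
servo_tool(
  plan=[
    [[-0.01,0,0.01,0,0,0,-1],[-0.02,0,0.02,0,0,0,-1],[-0.02,0,0.02,0,0,0,-1],[-0.02,0,0.02,0,0,0,-1]],
  ],
)

```text
time_s: 51.42
position: [0.5001, 0.0962, 0.1675]
eef_rot: [[0.164, 0.972, 0.165], [0.686, -0.233, 0.69], [0.709, 0.0, -0.705]]
wrist_force: [-0.7, -0.5, -0.2]
gripper_width: 0.0552
gripper_force: 64.1
```

Run:
```python
from h import *
g,R,s=grasp_state()
```

```text
51.4167 grasp [0.5257 0.2031 0.0582] rack [ 0.1    -0.0003  0.0582] w 0.0552 F 64 [-0.7 -0.5 -0.2]
```

Emit:
servo_tool(
  plan=[
    [[-0.01,0,0.01,0,0,0,-1],[-0.01,0,0.01,0,0,0,-1],[-0.02,0,0.01,0,0,0,-1],[-0.02,0,0.01,0,0,0,-1]],
  ],
)

```text
time_s: 51.75
position: [0.4998, 0.0957, 0.1649]
eef_rot: [[0.165, 0.972, 0.165], [0.685, -0.233, 0.691], [0.71, -0.001, -0.704]]
wrist_force: [-0.7, 0.5, 2.0]
gripper_width: 0.0548
gripper_force: 64.3
```

Run:
```python
from h import *
g,R,s=grasp_state()
```

```text
51.75 grasp [0.5253 0.2027 0.0558] rack [ 0.1005 -0.0005  0.0558] w 0.0548 F 64 [-0.7  0.5  2. ]
```

Emit:
servo_tool(
  plan=[
    [[0,0,0,0,0,0,0.2],[0,0,0,0,0,0,1],[0,0,0,0,0,0,1],[0,0,0,0,0,0,1],[0,0,0,0,0,0,1],[0.1,0,-0.1,0,0,0,1],[0.3,0,-0.3,0,0,0,1],[0.6,0,-0.6,0,0,0,1],[0.9,0,-0.9,0,0,0,1],[1,0,-1,0,0,0,1],[1,0,-1,0,0,0,1]],
  ],
)

```text
time_s: 52.67
position: [0.5009, 0.0951, 0.3102]
eef_rot: [[0.159, 0.972, 0.17], [0.686, -0.233, 0.689], [0.71, 0.007, -0.704]]
wrist_force: [0.0, 0.9, -0.9]
gripper_width: 0.0856
gripper_force: 0.0
```

Run:
```python
from h import *
g,R,s=grasp_state();gf,_=fit()
im=arm.camera("scene");cv2.imwrite('pics/s8.png',cv2.resize(im[60:220,180:380],None,fx=4,fy=4,interpolation=cv2.INTER_CUBIC)[...,::-1])
M=[(W(.20,0,.22),RD,1),(W(.218,0,.14),RD,1),(W(.218,0,.066),RD,1)]
check(M,s['joint_pos'],gf);legs(M)
```

```text
52.6667 grasp [0.5272 0.2019 0.201 ] rack [0.1009 0.0015 0.201 ] w 0.0856 F 0 [ 0.   0.9 -0.9]
[0.07 0.27 1.73 0.   1.14 0.31] 1e-29
[ 0.04  0.36  1.84 -0.    0.95  0.28] 2e-21
[ 0.04  0.48  1.9  -0.    0.77  0.28] 1e-23
[0.55, -0.0, -0.39, 0.001, -0.251, 0.001, 1] rows>=6.3
[-0.18, -0.0, 0.8, 0.0, 0.0, 0.0, 1] rows>=2.0
[0.0, -0.0, 0.74, 0.0, 0.0, 0.0, 1] rows>=1.8
```

Emit:
servo_tool(
  plan=[
    [[0.55,0,-0.39,0.001,-0.251,0.001,1],[0.55,0,-0.39,0.001,-0.251,0.001,1],[0.55,0,-0.39,0.001,-0.251,0.001,1],[0.55,0,-0.39,0.001,-0.251,0.001,1],[0.55,0,-0.39,0.001,-0.251,0.001,1],[0.55,0,-0.39,0.001,-0.251,0.001,1],[0.55,0,-0.39,0.001,-0.251,0.001,1],[0.55,0,-0.39,0.001,-0.251,0.001,1],[0.55,0,-0.39,0.001,-0.251,0.001,1],[0.55,0,-0.39,0.001,-0.251,0.001,1]],
  ],
)

```text
time_s: 53.55
position: [0.502, 0.1061, 0.3713]
eef_rot: [[0.234, 0.972, -0.007], [0.972, -0.234, 0.003], [0.002, -0.008, -1.0]]
wrist_force: [-0.1, 0.6, 0.2]
gripper_width: 0.0853
gripper_force: 0.0
```

```bash
cat >> h.py <<'E'
def combo(f):
    a=cv2.resize(arm.camera("scene")[95:215,220:340],(400,400),interpolation=cv2.INTER_CUBIC)
    b=cv2.resize(arm.camera("wrist"),(400,300)); b=np.vstack([b,np.zeros((100,400,3),np.uint8)])
    cv2.imwrite(f,np.hstack([a,b])[...,::-1])
E
python3 - <<'E'
from h import *
g,R,s=grasp_state();combo('pics/c1.png')
m=arm.camera_model("wrist");print(np.round(proj(m,[W(.22,.032,.076),W(.22,-.032,.076)])*[400/512,300/384],1))
legs([(W(.219,0,.14),RD,1),(W(.219,0,.066),RD,1)])
E
```

```text
53.55 grasp [0.5009 0.1066 0.2163] rack [ 0.1997 -0.0017  0.2163] w 0.0853 F 0 [-0.1  0.6  0.2]
[[224.5 158.6]
 [174.3 158.5]]
[-0.19, 0.01, 0.77, -0.002, -0.0, -0.0, 1] rows>=1.9
[0.0, -0.0, 0.74, -0.0, -0.0, -0.0, 1] rows>=1.8
```

View pics/c1.png

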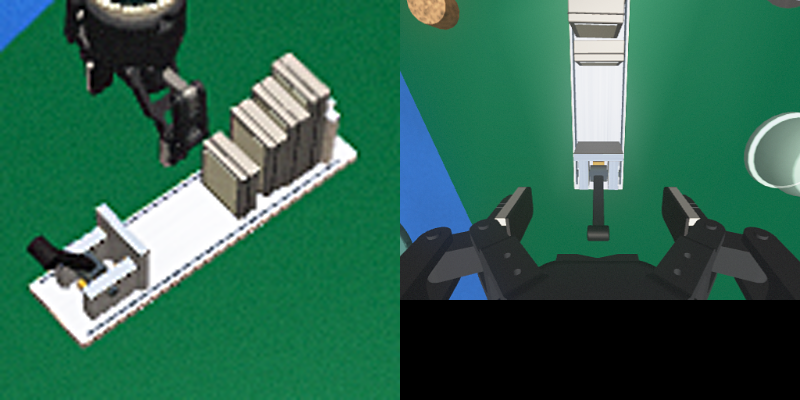

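Combined view: all four cases stand in descending order, D with a small gap; the stop is at (599,156) in the right panel as predicted, lever raised.

Emit:
servo_tool(
  plan=[
    [[-0.19,0.01,0.77,-0.002,0,0,1],[-0.19,0.01,0.77,-0.002,0,0,1],[-0.19,0.01,0.77,-0.002,0,0,1],[-0.19,0.01,0.77,-0.002,0,0,1]],
  ],
)

```text
time_s: 53.98
position: [0.4975, 0.0867, 0.2945]
eef_rot: [[0.237, 0.972, -0.004], [0.972, -0.237, 0.0], [-0.001, -0.004, -1.0]]
wrist_force: [1.0, 0.7, 0.8]
gripper_width: 0.0856
gripper_force: 0.0
```

Emit:
servo_tool(
  plan=[
    [[0,0,0.4,0,0,0,1],[0,0,0.72,0,0,0,1],[0,0,0.72,0,0,0,1],[0,0,0.72,0,0,0,1],[0,0,0.72,0,0,0,-1],[0,0,0.72,0,0,0,-1],[0,0,0.72,0,0,0,-1],[0,0,0.72,0,0,0,-1],[0,0,0.72,0,0,0,-1],[0,0,0.72,0,0,0,-1]],
  ],
  squeeze=40,
)

```text
time_s: 54.82
position: [0.4973, 0.0878, 0.2262]
eef_rot: [[0.235, 0.972, -0.001], [0.972, -0.235, 0.0], [0.0, -0.001, -1.0]]
wrist_force: [-6.7, 2.2, 10.7]
gripper_width: 0.0629
gripper_force: 41.8
```

Run:
```python
from h import *
g,R,s=grasp_state()
```

```text
54.8167 grasp [0.4972 0.0879 0.0712] rack [ 0.2188 -0.0009  0.0712] w 0.0629 F 42 [-6.7  2.2 10.7]
```

Emit:
servo_tool(
  plan=[
    [[0.15,0,0,0,0,0,-1],[0.35,0,0,0,0,0,-1],[0.6,0,0,0,0,0,-1],[0.8,0,0,0,0,0,-1],[0.93,0,0,0,0,0,-1],[1.0,0,0,0,0,0,-1],[1.0,0,0,0,0,0,-1]],
  ],
)

```text
time_s: 55.4
position: [0.5212, 0.1865, 0.2263]
eef_rot: [[0.234, 0.972, 0.0], [0.972, -0.234, 0.001], [0.001, 0.0, -1.0]]
wrist_force: [-5.1, 4.7, 6.0]
gripper_width: 0.0633
gripper_force: 43.3
```

Emit:
servo_tool(
  plan=[
    [[0.02,0,0,0,0,0,-1],[0.04,0,0,0,0,0,-1],[0.06,0,0,0,0,0,-1],[0.08,0,0,0,0,0,-1],[0.1,0,0,0,0,0,-1],[0.12,0,0,0,0,0,-1],[0.14,0,0,0,0,0,-1],[0.16,0,0,0,0,0,-1],[0.18,0,0,0,0,0,-1],[0.2,0,0,0,0,0,-1],[0.2,0,0,0,0,0,-1]],
  ],
)

```text
time_s: 56.32
position: [0.5256, 0.2041, 0.2262]
eef_rot: [[0.235, 0.972, -0.0], [0.972, -0.235, -0.0], [-0.001, -0.0, -1.0]]
wrist_force: [-5.2, -2.2, 6.3]
gripper_width: 0.0627
gripper_force: 43.3
```

Run:
```python
from h import *
g,R,s=grasp_state();print('along u',s['wrist_force']@u)
```

```text
56.3167 grasp [0.5255 0.2041 0.0712] rack [ 0.0992 -0.0007  0.0712] w 0.0627 F 43 [-5.2 -2.2  6.3]
along u 3.334793976557925
```

Emit:
servo_tool(
  plan=[
    [[0.01,0,0,0,0,0,-1],[0.02,0,0,0,0,0,-1],[0.03,0,0,0,0,0,-1],[0.03,0,0,0,0,0,-1]],
  ],
)

```text
time_s: 56.65
position: [0.5262, 0.2067, 0.2262]
eef_rot: [[0.235, 0.972, -0.001], [0.972, -0.235, -0.001], [-0.001, -0.0, -1.0]]
wrist_force: [-7.0, -2.9, 6.0]
gripper_width: 0.0629
gripper_force: 43.4
```

Emit:
servo_tool(
  plan=[
    [[0.01,0,0,0,0,0,-1],[0.01,0,0,0,0,0,-1],[0.01,0,0,0,0,0,-1]],
  ],
)

```text
time_s: 56.9
position: [0.5264, 0.2074, 0.2263]
eef_rot: [[0.235, 0.972, -0.001], [0.972, -0.235, -0.001], [-0.002, -0.0, -1.0]]
wrist_force: [-6.6, -3.5, 7.8]
gripper_width: 0.0628
gripper_force: 43.4
```

Run:
```python
from h import *
g,R,s=grasp_state();print('along u',s['wrist_force']@u)
```

```text
56.9 grasp [0.5263 0.2072 0.0713] rack [ 0.0959 -0.0007  0.0713] w 0.0628 F 43 [-6.6 -3.5  7.8]
along u 4.983480734827083
```

Emit:
servo_tool(
  plan=[
    [[0.01,0,0,0,0,0,-1],[0.01,0,0,0,0,0,-1],[0.01,0,0,0,0,0,-1]],
  ],
)

```text
time_s: 57.15
position: [0.5266, 0.2083, 0.2262]
eef_rot: [[0.235, 0.972, -0.001], [0.972, -0.235, -0.002], [-0.002, -0.001, -1.0]]
wrist_force: [-6.2, -3.6, 7.2]
gripper_width: 0.063
gripper_force: 43.4
```

Emit:
servo_tool(
  plan=[
    [[0.01,0,0,0,0,0,-1],[0.01,0,0,0,0,0,-1],[0.01,0,0,0,0,0,-1]],
  ],
)

```text
time_s: 57.4
position: [0.5268, 0.209, 0.2263]
eef_rot: [[0.234, 0.972, -0.001], [0.972, -0.234, -0.002], [-0.003, -0.001, -1.0]]
wrist_force: [-6.3, -5.7, 7.4]
gripper_width: 0.0625
gripper_force: 43.5
```

Run:
```python
from h import *
g,R,s=grasp_state();print('along u',s['wrist_force']@u)
```

```text
57.4 grasp [0.5266 0.2086 0.0713] rack [ 0.0945 -0.0007  0.0713] w 0.0625 F 43 [-6.3 -5.7  7.4]
along u 7.045317722120577
```

Emit:
servo_tool(
  plan=[
    [[0.01,0,0,0,0,0,-1],[0.01,0,0,0,0,0,-1],[0.01,0,0,0,0,0,-1]],
  ],
)

```text
time_s: 57.65
position: [0.5269, 0.2092, 0.2262]
eef_rot: [[0.234, 0.972, -0.002], [0.972, -0.234, -0.004], [-0.004, -0.001, -1.0]]
wrist_force: [-6.8, -9.8, 9.7]
gripper_width: 0.0628
gripper_force: 43.6
```

Emit:
servo_tool(
  plan=[
    [[0.01,0,0,0,0,0,-1],[0.01,0,0,0,0,0,-1],[0.01,0,0,0,0,0,-1]],
  ],
)

```text
time_s: 57.9
position: [0.5269, 0.2095, 0.2262]
eef_rot: [[0.234, 0.972, -0.002], [0.972, -0.234, -0.005], [-0.006, -0.001, -1.0]]
wrist_force: [-7.5, -14.0, 10.6]
gripper_width: 0.0632
gripper_force: 43.8
```

Run:
```python
from h import *
g,R,s=grasp_state();print('along u',s['wrist_force']@u)
```

```text
57.9 grasp [0.5266 0.2087 0.0712] rack [ 0.0944 -0.0007  0.0712] w 0.0632 F 44 [ -7.5 -14.   10.6]
along u 15.377850456736002
```

Emit:
servo_tool(
  plan=[
    [[0,0,0,0,0,0,0.8],[0,0,0,0,0,0,1],[0,0,0,0,0,0,1],[0,0,0,0,0,0,1],[0,0,-0.2,0,0,0,1],[0,0,-0.6,0,0,0,1],[0,0,-1,0,0,0,1],[0,0,-1,0,0,0,1],[0,0,-1,0,0,0,1],[0,0,-1,0,0,0,1]],
  ],
)

```text
time_s: 58.73
position: [0.5284, 0.212, 0.3239]
eef_rot: [[0.234, 0.972, 0.002], [0.972, -0.234, -0.0], [0.0, 0.002, -1.0]]
wrist_force: [0.6, 0.6, -0.2]
gripper_width: 0.0851
gripper_force: 0.0
```

Run:
```python
from h import *
g,R,s=grasp_state()
m=arm.camera_model("wrist");im=arm.camera("wrist")
P=proj(m,[W(.172,0,.116),W(.172,.013,.116),W(.172,-.013,.116),W(.0926,.0,.076)]);print(np.round(P,1))
mk=(im.max(2)<60).astype(np.uint8);x,y=P[0].astype(int)
mk[:max(0,y-40)]=0;mk[y+40:]=0;mk[:,:x-45]=0;mk[:,x+45:]=0
rows=[(r,int(np.flatnonzero(mk[r]).min()),int(np.flatnonzero(mk[r]).max())) for r in range(384) if mk[r].sum()>8];print(rows[::3],rows[-1:])
legs([(W(.172,0,.19),RD,0.4),(W(.172,0,.116),RD,0.4)])
```

```text
58.7333 grasp [0.5288 0.2119 0.1689] rack [0.0908 0.0006 0.1689] w 0.0851 F 0 [ 0.6  0.6 -0.2]
[[252.3 317.1]
 [269.4 317. ]
 [235.2 317.1]
 [252.2 201.4]]
[(325, 207, 296), (328, 207, 296), (331, 207, 296), (334, 207, 296), (337, 207, 296), (340, 207, 296), (343, 207, 296), (346, 207, 296), (349, 207, 296), (352, 207, 296), (355, 207, 296)] [(356, 207, 296)]
[-0.81, 0.0, -0.22, 0.0, 0.0, 0.0, 0.4] rows>=2.0
[0.0, 0.0, 0.74, 0.0, 0.0, 0.0, 0.4] rows>=1.8
```

Emit:
servo_tool(
  plan=[
    [[0,0,-0.22,0,0,0,1],[-0.81,0,-0.22,0,0,0,0.4],[-0.81,0,-0.22,0,0,0,0.4],[-0.81,0,-0.22,0,0,0,0.4],[-0.81,0,-0.22,0,0,0,0.4],[-0.81,0,-0.22,0,0,0,0.4]],
  ],
)

```text
time_s: 59.28
position: [0.5093, 0.1331, 0.3446]
eef_rot: [[0.236, 0.972, -0.001], [0.972, -0.236, -0.0], [-0.0, -0.0, -1.0]]
wrist_force: [0.4, 0.4, 0.0]
gripper_width: 0.0596
gripper_force: 0.0
```

Emit:
servo_tool(
  plan=[
    [[0,0,0.4,0,0,0,0.4],[0,0,0.74,0,0,0,0.4],[0,0,0.74,0,0,0,0.4],[0,0,0.74,0,0,0,0.4],[0,0,0.74,0,0,0,-1],[0,0,0.74,0,0,0,-1],[0,0,0.74,0,0,0,-1],[0,0,0.74,0,0,0,-1],[0,0,0.74,0,0,0,-1],[0,0,0.74,0,0,0,-1],[0,0,0.74,0,0,0,-1]],
  ],
  squeeze=30,
)

```text
time_s: 60.2
position: [0.5085, 0.1331, 0.2731]
eef_rot: [[0.235, 0.972, -0.0], [0.972, -0.235, -0.0], [-0.0, 0.0, -1.0]]
wrist_force: [-4.8, 0.0, 4.0]
gripper_width: 0.0253
gripper_force: 31.1
```

Run:
```python
from h import *
g,R,s=grasp_state();T=lambda a:np.array([.0876+.04+.086*math.cos(a+.0465),.044+.086*math.sin(a+.0465)])
for a in(.85,.75,.65,.55,.45,.35,.25,.15,.08,0,-.02): d=T(a)-T(.95);print(a,np.round([-d[0]*10,-d[1]*10],2))
```

```text
60.2 grasp [0.5085 0.133  0.1181] rack [ 0.1722 -0.0006  0.1181] w 0.0253 F 31 [-4.8  0.   4. ]
0.85 [-0.07  0.05]
0.75 [-0.13  0.11]
0.65 [-0.19  0.17]
0.55 [-0.24  0.24]
0.45 [-0.29  0.31]
0.35 [-0.33  0.39]
0.25 [-0.36  0.47]
0.15 [-0.38  0.55]
0.08 [-0.39  0.61]
0 [-0.39  0.68]
-0.02 [-0.39  0.7 ]
```

Emit:
servo_tool(
  plan=[
    [[-0.06,0,0.05,0,0,0,-1],[-0.12,0,0.11,0,0,0,-1],[-0.18,0,0.17,0,0,0,-1],[-0.23,0,0.24,0,0,0,-1],[-0.28,0,0.31,0,0,0,-1],[-0.32,0,0.39,0,0,0,-1],[-0.35,0,0.47,0,0,0,-1],[-0.37,0,0.55,0,0,0,-1],[-0.38,0,0.61,0,0,0,-1],[-0.38,0,0.68,0,0,0,-1],[-0.38,0,0.71,0,0,0,-1],[-0.38,0,0.71,0,0,0,-1]],
  ],
)

```text
time_s: 61.2
position: [0.4994, 0.0956, 0.2019]
eef_rot: [[0.234, 0.972, -0.002], [0.972, -0.234, -0.002], [-0.002, -0.001, -1.0]]
wrist_force: [-7.4, -3.8, 9.4]
gripper_width: 0.0253
gripper_force: 35.7
```

Run:
```python
from h import *
g,R,s=grasp_state();print('along u',s['wrist_force']@u)
```

```text
61.2 grasp [0.4992 0.0953 0.0469] rack [ 0.2111 -0.0007  0.0469] w 0.0253 F 36 [-7.4 -3.8  9.4]
along u 5.472866656444747
```

Emit:
servo_tool(
  plan=[
    [[0,0,0.02,0,0,0,-1],[0,0,0.03,0,0,0,-1],[0,0,0.03,0,0,0,-1]],
  ],
)

```text
time_s: 61.45
position: [0.4995, 0.0956, 0.2008]
eef_rot: [[0.234, 0.972, -0.001], [0.972, -0.234, -0.002], [-0.002, -0.0, -1.0]]
wrist_force: [-12.3, -5.4, 30.0]
gripper_width: 0.0249
gripper_force: 38.3
```

Emit:
servo_tool(
  plan=[
    [[0,0,0,0,0,0,0.4],[0,0,0,0,0,0,0.4],[0,0,0,0,0,0,0.4],[0,0,0,0,0,0,0.4],[0,0,-0.5,0,0,0,0.4],[0,0,-1,0,0,0,0.4],[0,0,-1,0,0,0,0.4],[0,0,-1,0,0,0,0.4],[0,0,-1,0,0,0,0.4]],
  ],
)

```text
time_s: 62.2
position: [0.5013, 0.0962, 0.2988]
eef_rot: [[0.235, 0.972, 0.005], [0.972, -0.235, -0.0], [0.001, 0.005, -1.0]]
wrist_force: [-0.0, -0.2, -1.0]
gripper_width: 0.0597
gripper_force: 0.0
```

Run:
```python
from h import *
g,R,s=grasp_state()
a=arm.camera("top")[170:235,120:255];b=arm.camera("scene")[100:210,220:340]
a=cv2.resize(a,(540,260),interpolation=cv2.INTER_CUBIC);b=cv2.resize(b,(360,330),interpolation=cv2.INTER_CUBIC);w=cv2.resize(arm.camera("wrist"),(430,322))
c=np.zeros((592,800,3),np.uint8);c[:260,:540]=a;c[262:592,:360]=b;c[262:584,365:795]=w
cv2.imwrite('pics/fin.png',c[...,::-1])
```

```text
62.2 grasp [0.502  0.0961 0.1438] rack [0.2096 0.0018 0.1438] w 0.0597 F 0 [-0.  -0.2 -1. ]
```

View pics/fin.png

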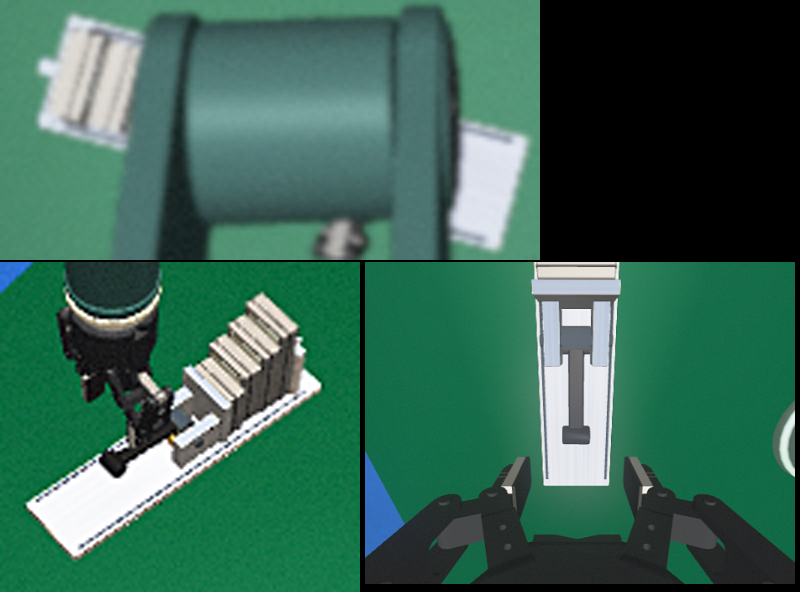

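Run:
```python
from h import *
m=arm.camera_model("wrist");im=arm.camera("wrist")
for x in(.066,.0765,.088,.09,.098): print(x,np.round(proj(m,[W(x,.015,.076)])[0],1))
c=int(proj(m,[W(.088,.015,.076)])[0,0]);print([tuple(map(int,p)) for p in im[0:44,c]])
P=proj(m,[W(.2136,0,.048)])[0];print('tip pred',P)
d=im[int(P[1])-22:int(P[1])+22,int(P[0])-25:int(P[0])+25].max(2)<75;ys,xs=np.nonzero(d);print(ys.min()+int(P[1])-22,ys.max()+int(P[1])-22)
```

```text
0.066 [280.5 -24. ]
0.0765 [280.   -2.9]
0.088 [279.4  19.3]
0.09 [279.3  23.1]
0.098 [279.   37.9]
[(231, 226, 219), (237, 232, 224), (171, 165, 158), (113, 107, 104), (103, 99, 98), (143, 138, 131), (230, 225, 215), (233, 227, 219), (232, 226, 219), (232, 227, 219), (231, 227, 218), (232, 227, 220), (233, 227, 219), (231, 227, 220), (233, 227, 220), (235, 229, 222), (236, 232, 224), (217, 211, 200), (168, 161, 152), (109, 105, 96), (196, 208, 221), (193, 204, 222), (193, 201, 219), (190, 200, 220), (192, 202, 220), (192, 203, 220), (194, 204, 221), (191, 203, 220), (191, 202, 221), (190, 201, 219), (191, 201, 219), (188, 200, 219), (191, 201, 219), (189, 201, 219), (194, 205, 222), (196, 207, 223), (199, 211, 227), (197, 199, 207), (129, 127, 127), (87, 86, 85), (83, 83, 80), (86, 83, 82), (87, 85, 85), (88, 87, 85)]
tip pred [253.69393424 202.72180485]
196 216
```

Final view: the row is tight against the stop (stop face at x≈88 mm, 4 × 22 mm), the lever lies level, and the hand is clear.

```bash
python3 -c "
from station import arm
print(arm.hand_in())"
```

```text
the job is handed in; nothing more can be done
None
```

I handed the job in at about 62 s: all four cases stand in the rack, tallest at the fixed end and lids toward the stop, with the stop up against the row and the lever pressed down to lock it; I don't have the judge's verdict.

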